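Load the microscope carriage with specimen mounts and scan them

ROBOT

A 6-joint arm with a two-finger parallel gripper is mounted at the origin on the work surface. World frame = base frame: x ahead of the robot, y to its left, z up, the work surface at z = 0. Lengths are in mm, angles in degrees, forces in N, time in s.
With the tool pointing down it reaches from about 325 to 775 mm from the base axis. Payload 5.5 kg.
Tool frame: the origin (TCP) lies on the centre line of the jaws, within the pads' length; the fingertips stand 11 mm ahead of it and the grasp point (between the pads) lies 8 mm behind it; z points along the fingers, y is the line along which they close (so a half turn about z gives the same grasp; the last joint's range is limited). The gripper opens to 85 mm and grips with 20 to 120 N. Pads are 22 mm wide; open, the fingers measure 114 mm over their backs; the gripper's body (76 mm by 85 mm) begins 54 mm behind the grasp point. The pads swing forward as they close: fully open they stand 13 mm farther back than shut.
Start: joints at [-77.447, 5.22, 70.514, -0, 104.267, -3.249], TCP at [163.389, -577.339, 242.275] pointing down, gripper open.
Joint ranges: [-164.24, 164.24], [-49.07, 125.15], [9.68, 141.18], [-86.29, 266.29], [3.28, 154.24], [-151.56, 151.56]. Speed limits (degrees/s): [147.25, 147.25, 172.46, 180, 180, 180].

INTERFACE

Orientations are given as a 3x3 rotation matrix whose columns are the frame's x, y, z axes.
In Python, from rig import robot, cams, order gives the robot as it stands.
- The arm moves only by the tool drive_tool, never from a script. Its argument "rows" is text: rows parted by semicolons, each of 7 numbers parted by spaces: the opening, from -1 (shut) to 1 (fully open), then the shift along the tool's x, y, z in m, then the turn, a rotation vector about the tool's x, y, z in rad. A call has exactly 10 rows; each row is the pose to reach, as a shift and turn from the pose commanded when the call began, along the tool's axes at that moment; what a row does not reach only later rows make up. A row lasts 1/12 s, in which the tool goes at most 41.7 mm and 7.16 degrees, less where a joint would pass 70% of its speed; a pose out of reach is approached as far as the arm can. A call with a gripper value outside its range is refused whole. The fingers move at their own pace and stop on an object; the grip force is fixed at half the most. Time passes only in rows, so rows that repeat a pose let the fingers close, or fill a call up. It gives the time, the measured TCP pose, the force, the opening and the grip force at its end, in the units of the state.
- robot.state(): the state, without advancing time (a new reading comes with each control period).
- cams.camera(name): name is "scene" or "top" or "wrist"; returns a dict with "image" (384x512x3 uint8, red, green, blue), "fx", "fy", "cx", "cy" (pixels), "world_from_camera" (4x4, takes a point from camera to world coordinates). Camera axes: x right, y down, z forward; pixel columns grow to the right and rows downward; lengths in mm; the calibration is good to about 2 mm. A picture is of the moment at which its call begins. There is no depth.
- order.close_job(): hands the job in; it is judged then, once.
The state is a dict: "time_s": time; "joint_pos": joint angles; "joint_velocities": joint speeds; "effort": joint torques, N m; "eef_pos": TCP position; "tcp_rot": TCP orientation; "ft_force": force on the tool from outside, world axes, zero at the start; "wrist_torque": the same for the moment, N m; "width": opening from 0.0 (shut) to 1.0 (fully open); "finger_force": force on a finger pad.
Only numpy, scipy, OpenCV 4.12 (cv2) and the standard library are available. Lean on these libraries where they do the work, as an engineer would, in place of code of your own. Each camera call takes 0.05 s, during which the arm holds its last target. There are 200 camera calls.

TASK

Gently pull the microscope's sample carriage all the way out to its loading stop, away from the microscope, and with it there stand every copper specimen mount from the bench upright in a pocket of its own, foot fully down. Then slide the loaded carriage gently all the way in under the microscope to its other stop and, with it there, press the red scan button right down and let it come up again. Finally draw the carriage gently all the way back out to its loading stop, with every mount still standing in its pocket; do not bump the microscope.

Things in the scene. Friction and masses are not known exactly. Their poses are not given: they have to be found in the camera images.
- spec0_mid (a point): specimen mount, loose, 62 mm tall: brass rectangular foot 32 (own x) x 24 (own y) x 16 mm high, on it a centred copper stem 12 (own x) x 18 (own y) x 46 mm high; 0.08 to 0.17 kg, most of it in the foot. This point is half-way up on its centre line, 31 mm above the underside; own z is up when it stands. Three to five of the five mounts are present (None if absent); they stand on the bench in front of the carriage, and any of them may go in any pocket
- spec1_mid (a point): specimen mount, loose, 62 mm tall: brass rectangular foot 32 (own x) x 24 (own y) x 16 mm high, on it a centred copper stem 12 (own x) x 18 (own y) x 46 mm high; 0.08 to 0.17 kg, most of it in the foot. This point is half-way up on its centre line, 31 mm above the underside; own z is up when it stands. Three to five of the five mounts are present (None if absent); they stand on the bench in front of the carriage, and any of them may go in any pocket
- spec2_mid (a point): specimen mount, loose, 62 mm tall: brass rectangular foot 32 (own x) x 24 (own y) x 16 mm high, on it a centred copper stem 12 (own x) x 18 (own y) x 46 mm high; 0.08 to 0.17 kg, most of it in the foot. This point is half-way up on its centre line, 31 mm above the underside; own z is up when it stands. Three to five of the five mounts are present (None if absent); they stand on the bench in front of the carriage, and any of them may go in any pocket
- spec3_mid (a point): specimen mount, loose, 62 mm tall: brass rectangular foot 32 (own x) x 24 (own y) x 16 mm high, on it a centred copper stem 12 (own x) x 18 (own y) x 46 mm high; 0.08 to 0.17 kg, most of it in the foot. This point is half-way up on its centre line, 31 mm above the underside; own z is up when it stands. Three to five of the five mounts are present (None if absent); they stand on the bench in front of the carriage, and any of them may go in any pocket
- spec4_mid (a point): specimen mount, loose, 62 mm tall: brass rectangular foot 32 (own x) x 24 (own y) x 16 mm high, on it a centred copper stem 12 (own x) x 18 (own y) x 46 mm high; 0.08 to 0.17 kg, most of it in the foot. This point is half-way up on its centre line, 31 mm above the underside; own z is up when it stands. Three to five of the five mounts are present (None if absent); they stand on the bench in front of the carriage, and any of them may go in any pocket
- pocket0 (a point): centre of the floor of one of the carriage's five rectangular pockets, 35 (own x) x 27 (own y) mm, 10 mm deep; a mount's foot fits with its own x along the pocket's own x, either way round (yaw or yaw + pi), with 1.5 mm of play all round. The pockets stand in a row along own y, 44 mm apart; the carriage's top face is 10 mm above this point (42 mm above the bench). A seated mount's centre is 31 mm above this point. Moves with the carriage
- pocket1 (a point): centre of the floor of one of the carriage's five rectangular pockets, 35 (own x) x 27 (own y) mm, 10 mm deep; a mount's foot fits with its own x along the pocket's own x, either way round (yaw or yaw + pi), with 1.5 mm of play all round. The pockets stand in a row along own y, 44 mm apart; the carriage's top face is 10 mm above this point (42 mm above the bench). A seated mount's centre is 31 mm above this point. Moves with the carriage
- pocket2 (a point): centre of the floor of one of the carriage's five rectangular pockets, 35 (own x) x 27 (own y) mm, 10 mm deep; a mount's foot fits with its own x along the pocket's own x, either way round (yaw or yaw + pi), with 1.5 mm of play all round. The pockets stand in a row along own y, 44 mm apart; the carriage's top face is 10 mm above this point (42 mm above the bench). A seated mount's centre is 31 mm above this point. Moves with the carriage
- pocket3 (a point): centre of the floor of one of the carriage's five rectangular pockets, 35 (own x) x 27 (own y) mm, 10 mm deep; a mount's foot fits with its own x along the pocket's own x, either way round (yaw or yaw + pi), with 1.5 mm of play all round. The pockets stand in a row along own y, 44 mm apart; the carriage's top face is 10 mm above this point (42 mm above the bench). A seated mount's centre is 31 mm above this point. Moves with the carriage
- pocket4 (a point): centre of the floor of one of the carriage's five rectangular pockets, 35 (own x) x 27 (own y) mm, 10 mm deep; a mount's foot fits with its own x along the pocket's own x, either way round (yaw or yaw + pi), with 1.5 mm of play all round. The pockets stand in a row along own y, 44 mm apart; the carriage's top face is 10 mm above this point (42 mm above the bench). A seated mount's centre is 31 mm above this point. Moves with the carriage
- grip_post (a point): centre of the black grip post at the +y end of the carriage, 14 (own x) x 24 (own y) x 48 mm high, its top 24 mm above this point and the carriage's top face 24 mm below it. Own axes are those of the carriage and its rail: own y runs along the rail, away from the microscope; own z is up
- carriage (a joint): travel of the aluminium carriage along its rail in m: 0 = all the way out at the loading stop, away from the microscope; 0.21 = all the way in, under the microscope, at the other stop. It grows as the carriage moves along the grip post's own -y. Friction about 2 N plus 8 N per m/s, stays where it is left; it starts part-way in
- station: fixed base of the microscope station: grey rail base 90 mm wide, 22 mm high, on the bench, standing somewhat turned. Its origin is on the bench surface, below the middle pocket when the carriage is all the way out. Own y runs along the rail, the base reaching from own y -370 to +200 mm; at own y -490 to -340 a wider foot (own x -65 to +105) carries the microscope
- scope: the fixed white microscope, same frame as the station base. Its head hangs over the rail at own y -305 mm (about 50 mm in radius, lowest point 138 mm above the bench); its column stands at own x +20, y -430 mm, 362 mm high. Seated mounts and grip post pass beneath the head. It must not be bumped
- scan_top (a point): centre of the top of the red scan button, 32 mm across, on a small grey box; pressed straight down, 48 mm above the bench when up
- scan (a joint): travel of the scan button in m: 0 = up, 0.006 = fully pressed (5 N); springs back
Mind the look-alikes: they are no part of the job. What is shaped like the part that bears scan_top but blue or brown is not meant.

How it is judged:
By the outcome, as a careful person would: the job done as asked, in the order asked, and still so for the second after the job is handed in, with the robot touching nothing.
Of spec0, spec1, spec2, spec3, spec4 only 3 to 5 are there at a start; the rules pass over those that are not, and their reading is None.
At some moment in a run one of spec0, spec1, spec2, spec3, spec4 may be knocked a few centimetres aside while the robot is not near it.
Once in a run the grip may slacken for a moment while it holds something.
It also fails if it takes over 210 s, if anything falls off the work surface, if the arm or the gripper's body presses on something with over 40 N, if the wrist force passes 120 N, or if a joint passes its speed limit or range.

## Working session

There is one attempt and no reset: what is moved stays moved. The work goes in short steps, Python scripts to look and compute and a tool call to move; the robot and the scene stay as the last step left them, time stands still between calls to the robot, and variables do not carry over. Pictures are saved under pics/ and viewed, at most 14 in all, crops included, and the job is handed in when it is done.

Besides the shell and the picture viewer there is one more tool, called after ">>>" as a command line: name --argument value ..., lists and objects as JSON in quotes. drive_tool: Moves the arm, as the interface text tells. Its arguments: {"type":"object","properties":{"rows":{"type":"string"}},"required":["rows"]}

```bash
ls; mkdir -p pics; python3 - <<'E'
from rig import robot,cams
import cv2,numpy as np
s=robot.state();print({k:np.round(v,3).tolist() for k,v in s.items()})
for n in ["scene","top"]:
    c=cams.camera(n);cv2.imwrite(f"pics/{n}0.png",cv2.resize(c["image"][:,:,::-1],(800,600),interpolation=cv2.INTER_CUBIC))
    print(n,c["fx"],c["fy"],c["cx"],c["cy"],np.round(c["world_from_camera"],3).tolist())
E
```

```text
pics
{'time_s': 0.0, 'joint_pos': [-77.445, 5.265, 70.582, -0.001, 104.266, -3.247], 'joint_velocities': [-0.014, 0.1, -0.034, 0.04, 0.075, 0.062], 'effort': [-0.001, -45.873, -41.803, 0.0, 0.012, 0.0], 'eef_pos': [163.341, -577.075, 241.132], 'tcp_rot': [[0.962, 0.272, -0.0], [0.272, -0.962, 0.002], [0.0, -0.002, -1.0]], 'ft_force': [0.336, -0.068, -0.242], 'wrist_torque': [0.023, -0.013, 0.025], 'finger_force': 0.0, 'width': 0.998}
scene 363.1789545408499 363.1789545408499 255.92206830902987 190.58744528729363 [[0.251, 0.647, -0.72, 1119.58], [0.968, -0.161, 0.193, -45.044], [0.009, -0.746, -0.666, 706.299], [0.0, 0.0, 0.0, 1.0]]
top 382.88684047240633 382.88684047240633 256.903382381894 193.77512074160597 [[0.02, -0.99, 0.137, 311.757], [-0.999, -0.026, -0.039, 136.697], [0.043, -0.136, -0.99, 926.566], [0.0, 0.0, 0.0, 1.0]]
```

View pics/scene0.png

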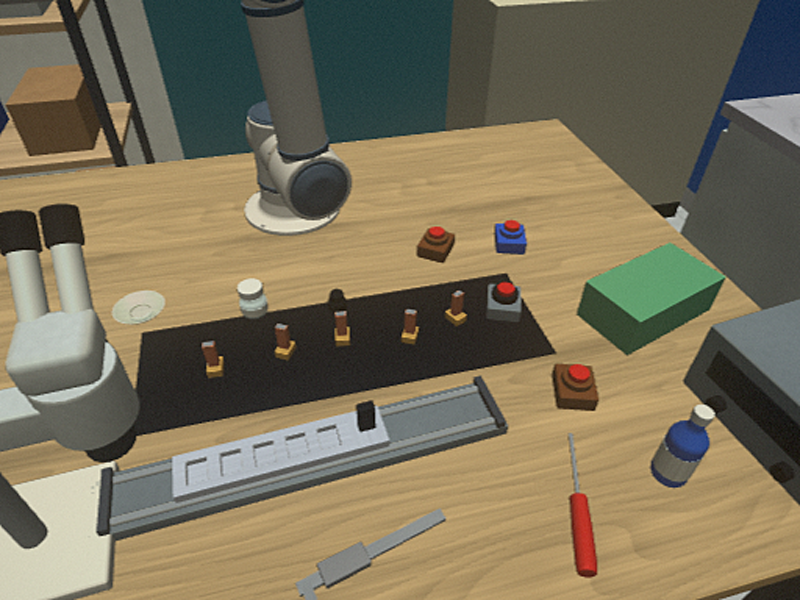

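View pics/top0.png

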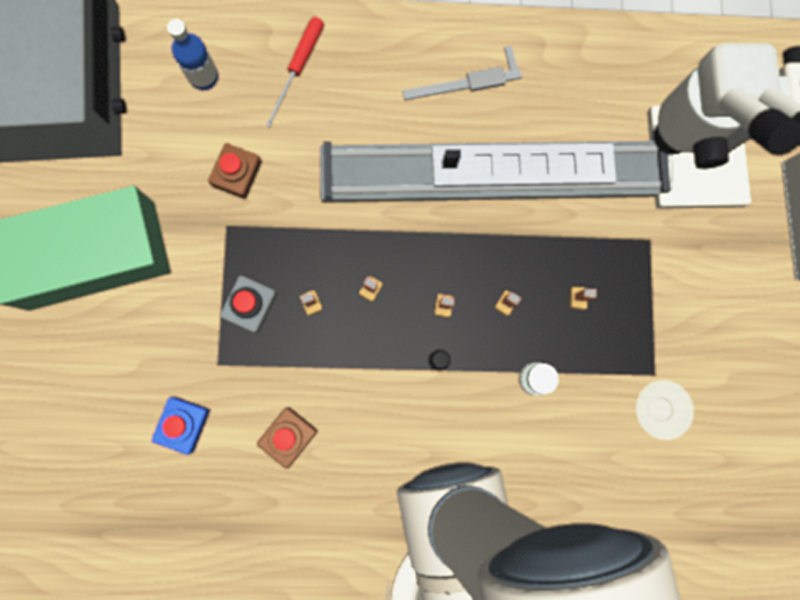

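The scene view shows five mounts on the black mat in front of the rail. In the top view their feet are near (311,302), (371,290), (444,305), (508,302) and (580,297). The carriage is part-way in at (433–615,165), with the post at (452,157). The true grey button box is at (245,302).

```bash
cat > h.py <<'E'
from rig import robot,cams,order
import cv2,numpy as np
def unproj(c,uv,z):
    M=np.array(c["world_from_camera"]);uv=np.atleast_2d(uv).astype(float)
    d=np.c_[(uv[:,0]-c["cx"])/c["fx"],(uv[:,1]-c["cy"])/c["fy"],np.ones(len(uv))]@M[:3,:3].T
    o=M[:3,3];return o+d*((z-o[2])/d[:,2])[:,None]
def proj(c,P):
    M=np.array(c["world_from_camera"]);p=(np.atleast_2d(P)-M[:3,3])@M[:3,:3]
    return np.c_[p[:,0]/p[:,2]*c["fx"]+c["cx"],p[:,1]/p[:,2]*c["fy"]+c["cy"]]
def save(c,n,crop=None,s=None):
    im=c["image"][:,:,::-1]
    if crop: u0,v0,u1,v1=crop; im=im[v0:v1,u0:u1]
    s=s or min(800/im.shape[1],600/im.shape[0])
    cv2.imwrite("pics/"+n+".png",cv2.resize(im,None,fx=s,fy=s,interpolation=cv2.INTER_CUBIC))
def st():
    s=robot.state();R=np.array(s["tcp_rot"])
    print("t",round(s["time_s"],2),"pos",np.round(s["eef_pos"],1),"yaw x",round(np.degrees(np.arctan2(R[1,0],R[0,0])),2),"F",np.round(s["ft_force"],1),"w",round(s["width"],3),"ff",round(s["finger_force"],1));return s
def blobs(m,a=15):
    n,l,S,C=cv2.connectedComponentsWithStats(m.astype(np.uint8));return [(C[i],S[i,4],l==i) for i in range(1,n) if S[i,4]>=a]
E
python3 - <<'E'
from h import *
c=cams.camera("top");k=512/800
def W(p,z):return np.round(unproj(c,np.array(p)*k,z),1)
print("base ends z22",W([[326,145],[326,200],[664,143],[664,192]],22)[:,:2].tolist())
print("carr corners",W([[433,148],[613,144],[616,183],[436,186]],42)[:,:2].tolist())
print("button",W([[244,301]],48))
hsv=cv2.cvtColor(c["image"],cv2.COLOR_RGB2HSV)
m=(hsv[...,0]>12)&(hsv[...,0]<28)&(hsv[...,1]>110)&(hsv[...,2]>110)
m[:int(210*k)]=0;m[int(375*k):]=0;m[:,:int(280*k)]=0;m[:,int(640*k):]=0
for C,a,l in blobs(m): print(C/k,a,unproj(c,C,14)[0].round(1))
c=cams.camera("wrist");save(c,"w0");print(c["fx"],c["cx"],c["cy"]);s=st()
T=np.eye(4);T[:3,:3]=s["tcp_rot"];T[:3,3]=s["eef_pos"];print(np.round(np.linalg.inv(T)@np.array(c["world_from_camera"]),3))
E
```

```text
base ends z22 [[684.5, 224.6], [594.9, 221.3], [708.6, -319.0], [626.3, -315.7]]
carr corners [[677.6, 57.3], [695.0, -226.9], [631.3, -229.9], [616.6, 51.8]]
button [[429.6 332.8  48. ]]
[370.47230114 290.71377841] 88 [455.3 148.4  14. ]
[576.92757009 298.40829439] 107 [ 451.8 -174.    14. ]
[313.17246835 304.54905063] 79 [431.5 235.4  14. ]
[503.16091954 304.00502874] 87 [440.  -57.8  14. ]
[441.41544118 307.51838235] 85 [432.   38.3  14. ]
264.9460291443748 253.66892145450598 189.35631265551746
t 0.2 pos [ 163.4 -577.2  241.6] yaw x 15.8 F [ 0.2 -0.4  0.2] w 0.999 ff 0.0
[[-0.00000e+00 -9.56000e-01 -2.92000e-01  7.54370e+01]
 [ 1.00000e+00  0.00000e+00 -1.00000e-03  7.39000e-01]
 [ 0.00000e+00 -2.92000e-01  9.56000e-01 -1.32045e+02]
 [ 0.00000e+00  0.00000e+00  0.00000e+00  1.00000e+00]]
```

View pics/w0.png

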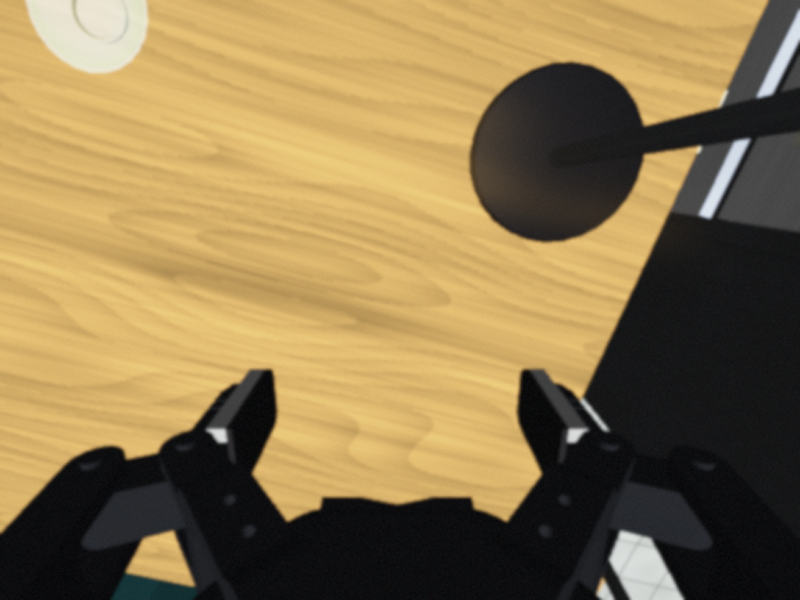

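The wrist view shows bare bench ahead of the open fingers. The camera looks back beneath the TCP, so hovering over a part centres it in the picture. I'll hover over the grip post first.

>>> drive_tool --rows "1 0.317 -0.222 0 0 0 -0.675;1 0.317 -0.222 0 0 0 -0.675;1 0.317 -0.222 0 0 0 -0.675;1 0.317 -0.222 0 0 0 -0.675;1 0.317 -0.222 0 0 0 -0.675;1 0.317 -0.222 0 0 0 -0.675;1 0.317 -0.222 0 0 0 -0.675;1 0.317 -0.222 0 0 0 -0.675;1 0.317 -0.222 0 0 0 -0.675;1 0.317 -0.222 0 0 0 -0.675"

```text
time_s: 1.03
eef_pos: [410.5, -273.2, 242.3]
tcp_rot: [[0.577, 0.817, 0.002], [0.817, -0.577, 0.002], [0.002, 0.0, -1.0]]
ft_force: [-0.1, -0.3, -0.1]
width: 0.999
finger_force: 0.0
```

>>> drive_tool --rows "1 0.386 0.025 0 0 0 -0.675;1 0.386 0.025 0 0 0 -0.675;1 0.386 0.025 0 0 0 -0.675;1 0.386 0.025 0 0 0 -0.675;1 0.386 0.025 0 0 0 -0.675;1 0.386 0.025 0 0 0 -0.675;1 0.386 0.025 0 0 0 -0.675;1 0.386 0.025 0 0 0 -0.675;1 0.386 0.025 0 0 0 -0.675;1 0.386 0.025 0 0 0 -0.675"

```text
time_s: 1.87
eef_pos: [654.6, 26.8, 240.1]
tcp_rot: [[-0.059, 0.998, -0.002], [0.998, 0.059, 0.002], [0.002, -0.002, -1.0]]
ft_force: [1.8, 0.3, 0.0]
width: 0.999
finger_force: 0.0
```

```bash
python3 - <<'E'
from h import *
st();c=cams.camera("wrist");save(c,"w1");st()
E
```

```text
t 1.87 pos [654.6  26.8 240.1] yaw x 93.4 F [1.8 0.3 0. ] w 0.999 ff 0.0
t 1.92 pos [654.4  26.4 239.9] yaw x 93.43 F [-2.2  1.3 -0. ] w 1.001 ff 0.0
```

View pics/w1.png

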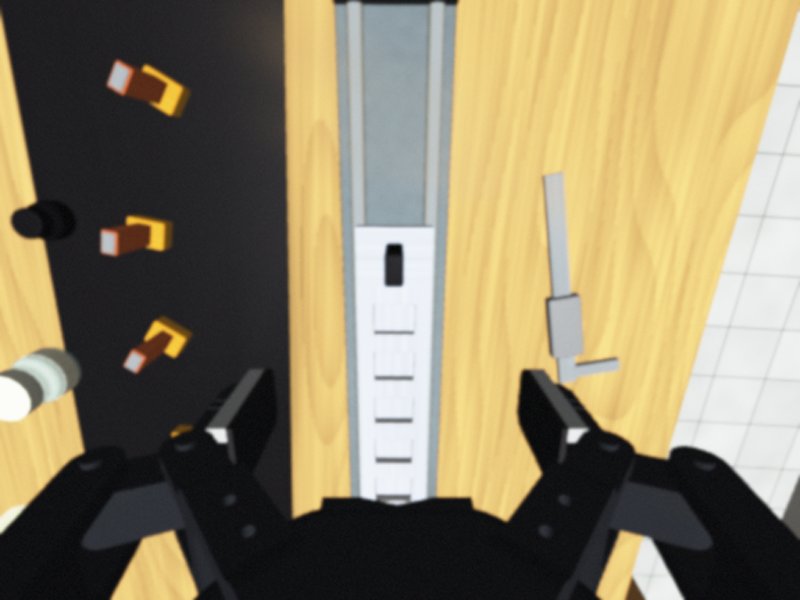

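The wrist view shows the carriage nearly vertical with its corners at (356,228) and (433,228), and the post at (386–403, 243–285). The pockets lie below it.

```bash
cat >> h.py <<'E'
def rot(y): y=np.radians(y);return np.array([[np.cos(y),-np.sin(y)],[np.sin(y),np.cos(y)]])
def box(c,xy,z0,z1,yaw,sx,sy):
    q=np.array([[a,b] for a in(-sx/2,sx/2) for b in (-sy/2,sy/2)])@rot(yaw).T+xy
    return np.r_[np.c_[q,[z0]*4],np.c_[q,[z1]*4]]
E
python3 - <<'E'
from h import *
c=cams.camera("wrist");k=512/800
g=cv2.cvtColor(c["image"],cv2.COLOR_RGB2HSV)
m=(g[...,2]>215)&(g[...,1]<40); m[:,:220]=0;m[:,285:]=0
L=[];Rr=[]
for v in range(150,310,4):
    u=np.flatnonzero(m[v]); 
    if len(u)>10: L.append((u[0]-.5,v));Rr.append((u[-1]+.5,v))
for E in(L,Rr):
    P=unproj(c,E,42);f=np.polyfit(P[:,1],P[:,0],1);r=P[:,0]-np.polyval(f,P[:,1]);k2=abs(r)<2;f=np.polyfit(P[k2,1],P[k2,0],1);print("yaw",-np.degrees(np.arctan(f[0])),"x at y=0",f[1],k2.mean())
d=(g[...,2]<70);d[:140]=0;d[190:]=0;d[:,235:]=d[:,235:];d[:,:238]=0;d[:,270:]=0
b=max(blobs(d),key=lambda b:b[1]);v,u=np.nonzero(b[2]);bb=np.array([u.min(),v.min(),u.max()+1,v.max()+1]);print(bb,b[0])
from scipy.optimize import least_squares
def pb(p):
    q=proj(c,box(c,p[:2],42,90,3.0,14,24));return np.r_[q.min(0),q.max(0)]
r=least_squares(lambda p:pb(p)-bb,[655,25]);print(r.x,r.fun)
print("carr end y",unproj(c,[[395*k,227*k]],42))
E
```

```text
yaw 3.0265071228969425 x at y=0 621.9759498283902 1.0
yaw 3.063383197419744 x at y=0 685.81814776174 1.0
[247 157 257 182] [251.49586777 169.18595041]
[652.81187987  32.76156539] [-1.48009096 -2.04009919  1.47991118  1.88322268]
carr end y [[652.1373834   56.88918751  42.        ]]
```

>>> drive_tool --rows "1 0.0065 -0.0015 0.02 0 0 0.007;1 0.0065 -0.0015 0.05 0 0 0.007;1 0.0065 -0.0015 0.08 0 0 0.007;1 0.0065 -0.0015 0.105 0 0 0.007;1 0.0065 -0.0015 0.13 0 0 0.007;1 0.0065 -0.0015 0.15 0 0 0.007;1 0.0065 -0.0015 0.165 0 0 0.007;1 0.0065 -0.0015 0.176 0 0 0.007;1 0.0065 -0.0015 0.176 0 0 0.007;1 0.0065 -0.0015 0.176 0 0 0.007"

```text
time_s: 2.8
eef_pos: [650.3, 27.6, 66.5]
tcp_rot: [[-0.047, 0.999, -0.0], [0.999, 0.047, -0.0], [-0.0, -0.0, -1.0]]
ft_force: [0.2, -0.3, -0.2]
width: 0.997
finger_force: 0.0
```

>>> drive_tool --rows "-1 0 0 0 0 0 0;-1 0 0 0 0 0 0;-1 0 0 0 0 0 0;-1 0 0 0 0 0 0;-1 0 0 0 0 0 0;-1 0 0 0 0 0 0;-1 0 0 0 0 0 0;-1 0 0 0 0 0 0;-1 0 0 0 0 0 0;-1 0 0 0 0 0 0"

```text
time_s: 3.63
eef_pos: [651.4, 28.7, 66.8]
tcp_rot: [[-0.048, 0.999, 0.002], [0.999, 0.048, 0.0], [0.0, 0.002, -1.0]]
ft_force: [6.2, 1.3, 1.1]
width: 0.149
finger_force: 60.2
```

>>> drive_tool --rows "-1 0.002 0 0 0 0 0;-1 0.006 0 0 0 0 0;-1 0.011 0 0 0 0 0;-1 0.016 0 0 0 0 0;-1 0.021 0 0 0 0 0;-1 0.026 0 0 0 0 0;-1 0.031 0 0 0 0 0;-1 0.036 0 0 0 0 0;-1 0.041 0 0 0 0 0;-1 0.045 0 0 0 0 0"

```text
time_s: 4.47
eef_pos: [649.0, 73.5, 66.8]
tcp_rot: [[-0.048, 0.999, 0.001], [0.999, 0.048, -0.001], [-0.001, 0.001, -1.0]]
ft_force: [4.9, -1.7, 1.5]
width: 0.153
finger_force: 60.4
```

>>> drive_tool --rows "-1 0.004 0 0 0 0 0;-1 0.008 0 0 0 0 0;-1 0.012 0 0 0 0 0;-1 0.016 0 0 0 0 0;-1 0.020 0 0 0 0 0;-1 0.024 0 0 0 0 0;-1 0.028 0 0 0 0 0;-1 0.032 0 0 0 0 0;-1 0.036 0 0 0 0 0;-1 0.04 0 0 0 0 0"

```text
time_s: 5.3
eef_pos: [646.9, 113.9, 66.8]
tcp_rot: [[-0.048, 0.999, 0.001], [0.999, 0.048, 0.0], [-0.0, 0.001, -1.0]]
ft_force: [3.7, -2.6, 5.9]
width: 0.152
finger_force: 60.9
```

```bash
python3 - <<'E'
from h import *
st();c=cams.camera("top");save(c,"t1",(190,70,500,240));
E
```

```text
t 5.3 pos [646.9 113.9  66.8] yaw x 92.75 F [ 3.7 -2.6  5.9] w 0.152 ff 60.9
```

View pics/t1.png

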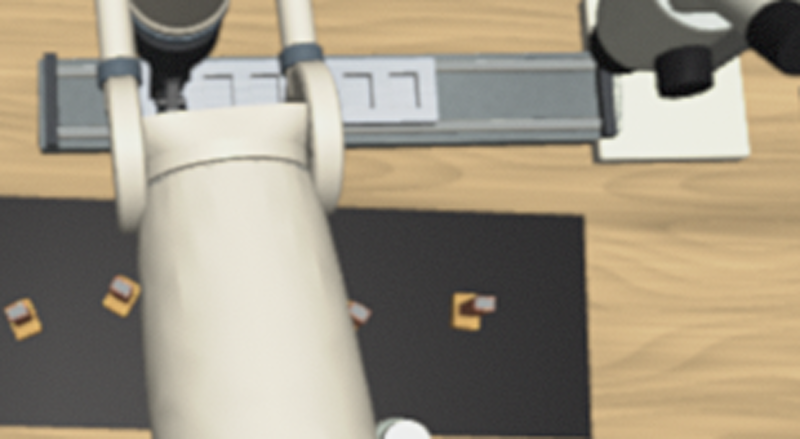

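The crop shows the carriage following the arm, with its inner end at (437,90). I keep pulling more slowly.

>>> drive_tool --rows "-1 0.003 0 0 0 0 0;-1 0.006 0 0 0 0 0;-1 0.009 0 0 0 0 0;-1 0.012 0 0 0 0 0;-1 0.015 0 0 0 0 0;-1 0.018 0 0 0 0 0;-1 0.021 0 0 0 0 0;-1 0.024 0 0 0 0 0;-1 0.027 0 0 0 0 0;-1 0.03 0 0 0 0 0"

```text
time_s: 6.18
eef_pos: [645.3, 143.7, 66.8]
tcp_rot: [[-0.048, 0.999, 0.0], [0.999, 0.048, -0.0], [-0.0, 0.0, -1.0]]
ft_force: [2.9, -1.8, 5.5]
width: 0.156
finger_force: 61.0
```

>>> drive_tool --rows "-1 0.001 0 0 0 0 0;-1 0.002 0 0 0 0 0;-1 0.003 0 0 0 0 0;-1 0.004 0 0 0 0 0;-1 0.005 0 0 0 0 0;-1 0.006 0 0 0 0 0;-1 0.007 0 0 0 0 0;-1 0.008 0 0 0 0 0;-1 0.009 0 0 0 0 0;-1 0.01 0 0 0 0 0"

```text
time_s: 7.02
eef_pos: [644.7, 153.6, 66.7]
tcp_rot: [[-0.048, 0.999, 0.0], [0.999, 0.048, 0.0], [0.0, 0.0, -1.0]]
ft_force: [3.1, -1.1, 5.3]
width: 0.158
finger_force: 59.2
```

>>> drive_tool --rows "-1 0.0015 0 0 0 0 0;-1 0.003 0 0 0 0 0;-1 0.0045 0 0 0 0 0;-1 0.006 0 0 0 0 0;-1 0.0075 0 0 0 0 0;-1 0.009 0 0 0 0 0;-1 0.0105 0 0 0 0 0;-1 0.012 0 0 0 0 0;-1 0.0135 0 0 0 0 0;-1 0.015 0 0 0 0 0"

```text
time_s: 7.85
eef_pos: [644.0, 168.6, 66.8]
tcp_rot: [[-0.048, 0.999, 0.0], [0.999, 0.048, -0.0], [-0.0, 0.0, -1.0]]
ft_force: [2.6, -1.1, 5.8]
width: 0.155
finger_force: 59.4
```

```bash
python3 - <<'E'
from h import *
st();c=cams.camera("top");save(c,"t2",(190,70,500,240));
E
```

```text
t 7.85 pos [644.  168.6  66.8] yaw x 92.75 F [ 2.6 -1.1  5.8] w 0.155 ff 59.4
```

View pics/t2.png

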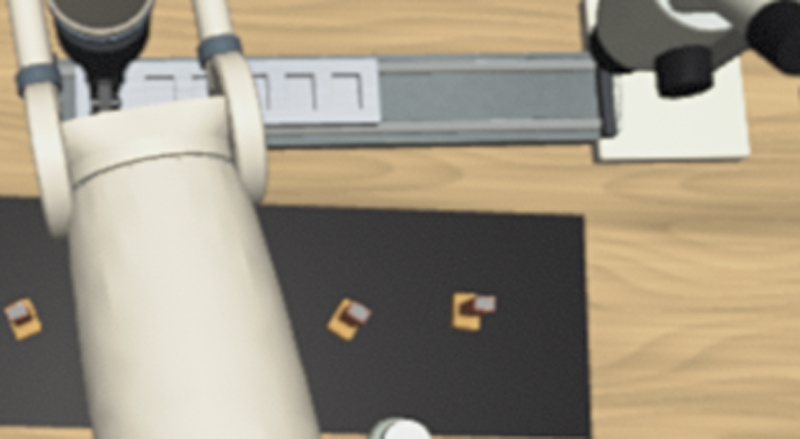

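The carriage's left end is at about (75,90) and the stop's inner face at about (57,90), so roughly 15–20 mm remain.

>>> drive_tool --rows "-1 0.0015 0 0 0 0 0;-1 0.003 0 0 0 0 0;-1 0.0045 0 0 0 0 0;-1 0.006 0 0 0 0 0;-1 0.0075 0 0 0 0 0;-1 0.009 0 0 0 0 0;-1 0.0105 0 0 0 0 0;-1 0.012 0 0 0 0 0;-1 0.0135 0 0 0 0 0;-1 0.015 0 0 0 0 0"

```text
time_s: 8.73
eef_pos: [643.7, 172.3, 66.7]
tcp_rot: [[-0.041, 0.999, -0.002], [0.999, 0.041, -0.018], [-0.018, -0.003, -1.0]]
ft_force: [-1.0, -41.1, 10.9]
width: 0.157
finger_force: 60.9
```

>>> drive_tool --rows "-1 0.001 0 0 0 0 0;-1 0.002 0 0 0 0 0;-1 0.003 0 0 0 0 0;-1 0.004 0 0 0 0 0;-1 0.004 0 0 0 0 0;-1 0.004 0 0 0 0 0;-1 0.004 0 0 0 0 0;-1 0.004 0 0 0 0 0;-1 0.004 0 0 0 0 0;-1 0.004 0 0 0 0 0"

```text
time_s: 9.57
eef_pos: [643.7, 172.3, 66.7]
tcp_rot: [[-0.038, 0.999, -0.003], [0.999, 0.038, -0.023], [-0.023, -0.004, -1.0]]
ft_force: [-1.6, -48.5, 12.0]
width: 0.157
finger_force: 61.4
```

The stop is reached at TCP y≈172. I relax the pull, release the post and rise.

>>> drive_tool --rows "-1 -0.005 0 0 0 0 0;-1 -0.01 0 0 0 0 0;-1 -0.014 0 0 0 0 0;-1 -0.014 0 0 0 0 0;0 -0.014 0 0 0 0 0;0 -0.014 0 0 0 0 0;1 -0.014 0 0 0 0 0;1 -0.014 0 0 0 0 0;1 -0.014 0 0 0 0 0;1 -0.014 0 0 0 0 0"

```text
time_s: 10.4
eef_pos: [643.4, 173.8, 65.8]
tcp_rot: [[-0.048, 0.999, -0.001], [0.999, 0.048, 0.0], [0.0, -0.001, -1.0]]
ft_force: [-0.6, 1.1, -0.2]
width: 0.982
finger_force: 0.0
```

>>> drive_tool --rows "1 0 0 -0.02 0 0 0;1 0 0 -0.05 0 0 0;1 0 0 -0.09 0 0 0;1 -0.02 0 -0.13 0 0 0;1 -0.05 0 -0.17 0 0 0;1 -0.08 0 -0.18 0 0 0;1 -0.1 0 -0.18 0 0 0;1 -0.11 0 -0.18 0 0 0;1 -0.11 0 -0.18 0 0 0;1 -0.11 0 -0.18 0 0 0"

```text
time_s: 11.23
eef_pos: [648.7, 64.0, 244.6]
tcp_rot: [[-0.048, 0.999, -0.003], [0.999, 0.048, 0.001], [0.001, -0.003, -1.0]]
ft_force: [-0.5, 0.3, -0.7]
width: 1.004
finger_force: 0.0
```

```bash
python3 - <<'E'
from h import *
st();c=cams.camera("wrist");save(c,"w2");st()
E
```

```text
t 11.23 pos [648.7  64.  244.6] yaw x 92.72 F [-0.5  0.3 -0.7] w 1.004 ff 0.0
t 11.28 pos [648.6  64.7 244.4] yaw x 92.79 F [ 0.1 -0.8 -0.3] w 1.0 ff 0.0
```

View pics/w2.png

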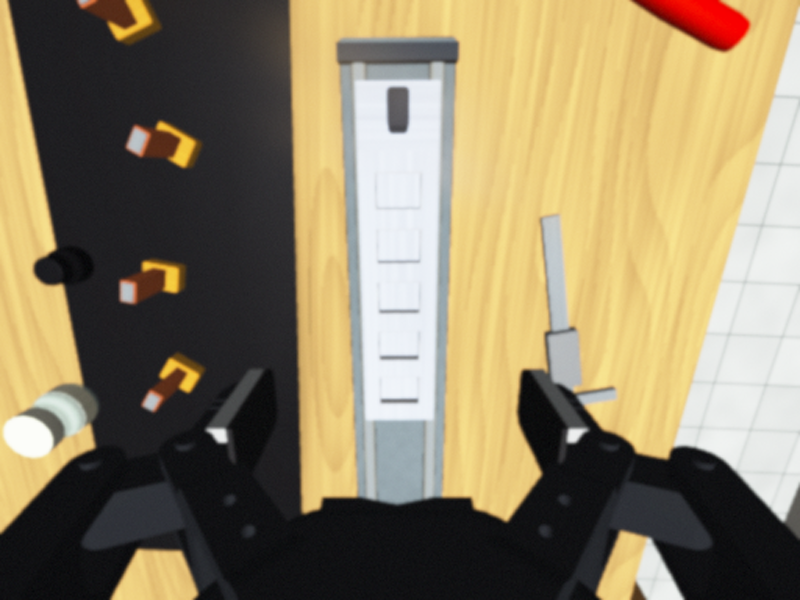

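The carriage is at its stop with all five empty pockets visible. Their rims lie at rows 170–208, 227–262, 280–311, 331–357 and 377–402, and the rail end bar is at row 38–62.

```bash
python3 - <<'E'
from h import *
c=cams.camera("wrist");k=512/800
rows=[(170,208),(227,262),(280,311),(331,357),(377,402.5)];cols=[(376,421),(377,420),(378,420),(379,419),(380,418)]
P=[]
for (a,b),(l,r) in zip(rows,cols):
    w=unproj(c,np.array([[l,a],[r,a],[l,b],[r,b]])*k,42)[:,:2];P.append(w.mean(0));print(w.mean(0).round(1),np.linalg.norm(w[2]-w[0]).round(1),np.linalg.norm(w[1]-w[0]).round(1))
P=np.array(P);d=np.diff(P,axis=0);print(d.round(1));m=P.mean(0);print("mid",m,"yaw",np.degrees(np.arctan2(-(P[0]-P[4])[0]*-1,(P[0]-P[4])[1])))
g=cv2.cvtColor(c["image"],cv2.COLOR_RGB2HSV)
m_=(g[...,2]>215)&(g[...,1]<40); m_[:,:220]=0;m_[:,285:]=0
L=[];Rr=[]
for v in range(60,255,4):
    u=np.flatnonzero(m_[v])
    if len(u)>10: L.append((u[0]-.5,v));Rr.append((u[-1]+.5,v))
for E in(L,Rr):
    Q=unproj(c,E,42);f=np.polyfit(Q[:,1],Q[:,0],1);r=Q[:,0]-np.polyval(f,Q[:,1]);k2=abs(r)<1.5;f=np.polyfit(Q[k2,1],Q[k2,0],1);print("yaw",-np.degrees(np.arctan(f[0])),"x at mid",np.polyval(f,m[1]),k2.mean())
print("bar outer",unproj(c,[[398*k,38*k]],42),"inner",unproj(c,[[398*k,62*k]],22), "post top",unproj(c,np.array([[388,88],[408,88],[388,131],[408,131]])*k,90).mean(0),"carr ends",unproj(c,np.array([[398,79],[398,419]])*k,42))
E
```

```text
[647.9 124. ] 28.9 34.8
[650.1  80.2] 28.7 34.6
[652.7  36.9] 27.4 35.1
[654.9  -7.5] 24.7 34.7
[657.2 -52.5] 26.0 34.2
[[  2.2 -43.8]
 [  2.6 -43.3]
 [  2.2 -44.4]
 [  2.3 -45. ]]
mid [652.54427177  36.24420274] yaw -3.0229100227062
yaw 2.955440618891874 x at mid 620.3786963565922 1.0
yaw 3.1135686273497805 x at mid 684.0420309045975 1.0
bar outer [[642.29602123 227.97609935  42.        ]] inner [[642.87530111 217.21264185  22.        ]] post top [644.83185577 175.08739705  90.        ] carr ends [[643.6035055  201.76176743  42.        ]
 [657.80193199 -82.90878228  42.        ]]
```

```bash
cat >> h.py <<'E'
from scipy.optimize import minimize
def fitmount(c,xy,rad=45,top=False,lo=60):
    """fit x,y,yaw (yaw of own x, mod 180) of a standing mount by silhouette IoU"""
    S=4; im=c["image"]; u,v=proj(c,[*xy,25])[0]
    r=int(rad*c["fx"]/np.linalg.norm(np.r_[xy,25]-np.array(c["world_from_camera"])[:3,3]))
    u0,v0=max(int(u)-r,0),max(int(v)-r,0); cr=im[v0:v0+2*r,u0:u0+2*r]
    m=(cr.max(2)>lo).astype(np.uint8)
    b=blobs(m,20); cen=np.array([u-u0,v-v0]); b=min(b,key=lambda q:np.linalg.norm(q[0]-cen)); m=b[2].astype(np.float32)
    big=(cv2.resize(m,None,fx=S,fy=S,interpolation=cv2.INTER_LINEAR)>.5)
    def ren(p):
        o=np.zeros(big.shape,np.uint8)
        for z0,z1,a,bb in((0,16,32,24),(16,62,12,18)):
            q=(proj(c,box(c,p[:2],z0,z1,p[2],a,bb))-[u0,v0]+.5)*S
            cv2.fillConvexPoly(o,np.round(cv2.convexHull(q.astype(np.float32))*16).astype(np.int32),1,shift=4)
        return o>0
    f=lambda p:-((ren(p)&big).sum()/(ren(p)|big).sum())
    best=None
    for y in range(0,180,20):
        r_=minimize(f,[*xy,y],method="Nelder-Mead",options=dict(initial_simplex=[[*xy,y],[xy[0]+8,xy[1],y],[xy[0],xy[1]+8,y],[*xy,y+12]],xatol=.03,fatol=1e-5,maxiter=250))
        if best is None or r_.fun<best.fun:best=r_
    p=best.x;p[2]=(p[2]+90)%180-90
    return p,-best.fun
E
python3 - <<'E'
from h import *
c=cams.camera("top");c0=dict(c);c0["image"]=cv2.resize(cv2.imread("pics/top0.png"),(512,384),interpolation=cv2.INTER_AREA)[:,:,::-1]
for xy in [(431,235),(455,148),(432,38),(440,-58),(452,-174)]:
    p,s=fitmount(c0,xy); print(p.round(1),round(s,3))
E
```

```text
[458.4 262.5 -70. ] 0.137
[482.  173.3  79.3] 0.13
[450.5  14.1  71.9] 0.132
[472.5 -79.8   9.3] 0.145
[ 456.2 -177.9   -1.1] 0.2
```

```bash
sed -i 's/m=(cr.max(2)>lo).astype(np.uint8)/m=((cr.max(2)>lo)|(cr[...,0].astype(int)-cr[...,2]>25)).astype(np.uint8)/; s/lo=60/lo=95/' h.py
python3 - <<'E'
from h import *
c=cams.camera("top");c0=dict(c);c0["image"]=cv2.resize(cv2.imread("pics/top0.png"),(512,384),interpolation=cv2.INTER_AREA)[:,:,::-1]
for xy in [(431,235),(455,148),(432,38),(440,-58),(452,-174)]:
    u,v=proj(c0,[*xy,25])[0].astype(int);print(c0["image"][v+14,u+10],end=" ")
    p,s=fitmount(c0,xy); print(p.round(1),round(s,3))
E
```

```text
[90 89 88] [436.7 240.7  18.4] 0.819
[87 86 85] [461.2 149.4 -36.3] 0.83
[84 82 82] [437.8  34.5   1.1] 0.825
[74 73 73] [444.1 -63.1 -26.7] 0.896
[63 61 61] [ 455.3 -177.5   -6.8] 0.908
```

>>> drive_tool --rows "1 -0.019 -0.212 0 0 0 0;1 -0.019 -0.212 0 0 0 0;1 -0.019 -0.212 0 0 0 0;1 -0.019 -0.212 0.03 0 0 0;1 -0.019 -0.212 0.06 0 0 0;1 -0.019 -0.212 0.094 0 0 0;1 -0.019 -0.212 0.094 0 0 0;1 -0.019 -0.212 0.094 0 0 0;1 -0.019 -0.212 0.094 0 0 0;1 -0.019 -0.212 0.094 0 0 0"

```text
time_s: 12.27
eef_pos: [439.4, 34.9, 154.3]
tcp_rot: [[-0.049, 0.999, 0.003], [0.999, 0.049, 0.0], [-0.0, 0.003, -1.0]]
ft_force: [0.4, 1.1, 1.0]
width: 0.995
finger_force: 0.0
```

```bash
sed -i 's/lo=95/lo=125/' h.py
python3 - <<'E'
from h import *
st();c=cams.camera("wrist");save(c,"w3")
p,s=fitmount(c,(436,36));print(p.round(2),round(s,3))
E
```

```text
t 12.27 pos [439.4  34.9 154.3] yaw x 92.79 F [0.4 1.1 1. ] w 0.995 ff 0.0
[436.67  34.83  -8.19] 0.915
```

View pics/w3.png

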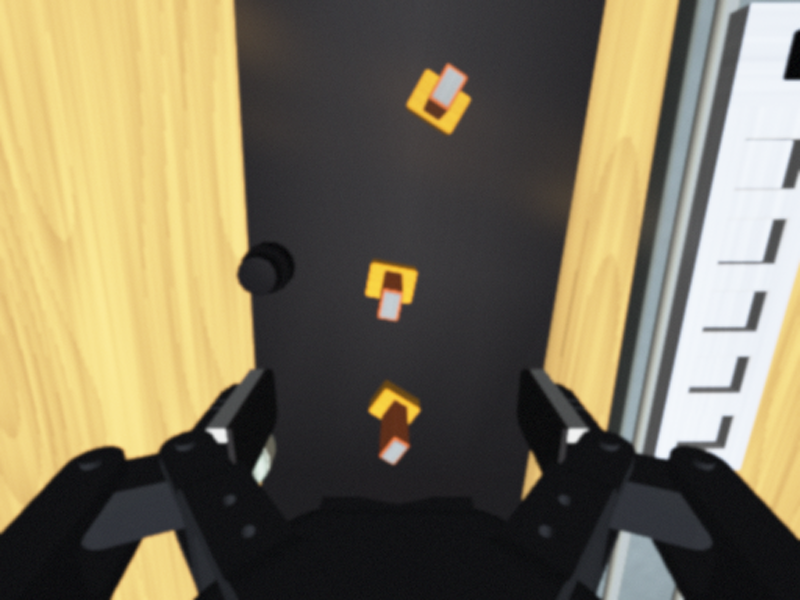

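Mount A is at (390,285) with its stem top at (390,305). The neighbours are at (438,98) and (395,420), and the knob at (265,265) stays clear. I'll check the yaw using the planar faces.

```bash
cat >> h.py <<'E'
def faces(c,xy,rad=30):
    """minAreaRect of grey stem top (z=62) and brightness-split; returns centre,yaw of own x"""
    im=cv2.resize(c["image"],None,fx=4,fy=4,interpolation=cv2.INTER_CUBIC);k=4
    u,v=proj(c,[*xy,62])[0]*k; h=cv2.cvtColor(im,cv2.COLOR_RGB2HSV).astype(int)
    r=int(rad*k);Y,X=np.mgrid[:im.shape[0],:im.shape[1]];near=(abs(X-u)<r)&(abs(Y-v)<r)
    out=[]
    for n,z,m,L in(("stem",62,(h[...,1]<60)&(h[...,2]>125)&near,18),("foot",16,(h[...,1]>120)&(h[...,2]>150)&(h[...,0]>12)&(h[...,0]<30)&near,32)):
        b=blobs(m,100)
        if not b: continue
        b=min(b,key=lambda q:np.linalg.norm(q[0]-[u,v])); y,x=np.nonzero(b[2])
        w=unproj(c,np.c_[(x+.5)/k-.5,(y+.5)/k-.5],z)[:,:2].astype(np.float32)
        (cx,cy),(a,bb),t=cv2.minAreaRect(w)
        if (a>bb)==(n=="stem"): t+=90
        out.append((n,round(cx,1),round(cy,1),round(max(a,bb),1),round(min(a,bb),1),round((t+90)%180-90,1)))
    return out
E
python3 - <<'E'
from h import *
c=cams.camera("wrist")
print(faces(c,(436.5,35)))
for lo in(100,125,150):
    p,s=fitmount(c,(436,36),lo=lo);print(p.round(2),round(s,3))
E
```

```text
[('stem', 436.6, 34.7, 15.3, 8.8, -8.6), ('foot', 436.7, 35.5, 32.9, 25.7, -8.6)]
[436.64  34.85  -8.68] 0.912
[436.64  34.85  -8.68] 0.912
[436.64  34.85  -8.68] 0.912
```

>>> drive_tool --rows "1 0 -0.0028 0.01 0 0 0.1;1 0 -0.0028 0.03 0 0 0.199;1 0 -0.0028 0.05 0 0 0.199;1 0 -0.0028 0.07 0 0 0.199;1 0 -0.0028 0.09 0 0 0.199;1 0 -0.0028 0.105 0 0 0.199;1 0 -0.0028 0.115 0 0 0.199;1 0 -0.0028 0.121 0 0 0.199;1 0 -0.0028 0.121 0 0 0.199;1 0 -0.0028 0.121 0 0 0.199"

```text
time_s: 13.2
eef_pos: [436.1, 34.3, 32.2]
tcp_rot: [[0.15, 0.989, 0.001], [0.989, -0.15, 0.0], [0.0, 0.001, -1.0]]
ft_force: [-0.1, -0.2, -0.6]
width: 1.0
finger_force: 0.0
```

>>> drive_tool --rows "-1 0 0 0 0 0 0;-1 0 0 0 0 0 0;-1 0 0 0 0 0 0;-1 0 0 0 0 0 0;-1 0 0 0 0 0 0;-1 0 0 0 0 0 0;-1 0 0 0 0 0 0;-1 0 0 0 0 0 0;-1 0 0 0 0 0 0;-1 0 0 0 0 0 0"

```text
time_s: 14.03
eef_pos: [435.6, 34.3, 31.6]
tcp_rot: [[0.15, 0.989, 0.001], [0.989, -0.15, 0.0], [0.0, 0.001, -1.0]]
ft_force: [-0.3, -1.2, 2.1]
width: 0.132
finger_force: 58.7
```

>>> drive_tool --rows "-1 0 0 -0.005 0 0 0;-1 0 0 -0.015 0 0 0;-1 0 0 -0.025 0 0 0;-1 0 0 -0.035 0 0 0;-1 0 0 -0.045 0 0 0;-1 0 0 -0.055 0 0 0;-1 0 0 -0.065 0 0 0;-1 0 0 -0.07 0 0 0;-1 0 0 -0.07 0 0 0;-1 0 0 -0.07 0 0 0"

```text
time_s: 14.87
eef_pos: [435.5, 34.3, 101.5]
tcp_rot: [[0.15, 0.989, 0.001], [0.989, -0.15, 0.0], [0.0, 0.001, -1.0]]
ft_force: [-0.6, -0.5, -1.0]
width: 0.13
finger_force: 58.4
```

```bash
python3 - <<'E'
from h import *
st();c=cams.camera("wrist");save(c,"w4");st()
E
```

```text
t 14.87 pos [435.5  34.3 101.5] yaw x 81.35 F [-0.6 -0.5 -1. ] w 0.13 ff 58.4
t 14.92 pos [435.2  34.3 100.9] yaw x 81.35 F [-0.1  0.  -1.6] w 0.134 ff 58.4
```

View pics/w4.png

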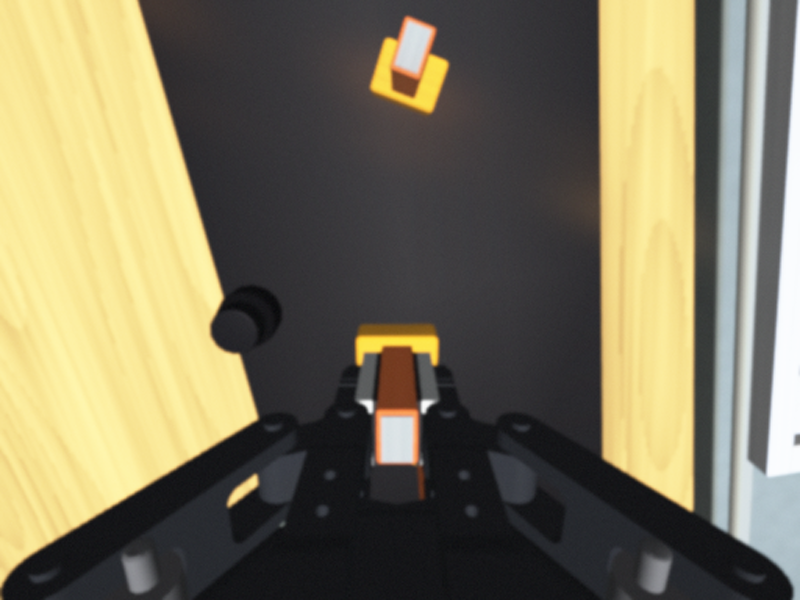

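The mount is held upright and square between the pads, with its foot at (397,345) and stem top at (397,438). I carry it to the middle pocket.

>>> drive_tool --rows "-1 0.002 0.013 0 0 0 -0.02;-1 0.006 0.04 0 0 0 -0.05;-1 0.011 0.07 0 0 0 -0.08;-1 0.016 0.1 0 0 0 -0.11;-1 0.021 0.13 0 0 0 -0.14;-1 0.026 0.16 0 0 0 -0.17;-1 0.031 0.19 0 0 0 -0.19;-1 0.033 0.207 0 0 0 -0.204;-1 0.0337 0.2132 0 0 0 -0.204;-1 0.0337 0.2132 0 0 0 -0.204"

```text
time_s: 15.75
eef_pos: [651.4, 35.4, 99.4]
tcp_rot: [[-0.052, 0.999, -0.003], [0.999, 0.052, -0.0], [0.0, -0.003, -1.0]]
ft_force: [-0.3, 0.5, -1.4]
width: 0.13
finger_force: 58.9
```

>>> drive_tool --rows "-1 0 0 0 0 0 0;-1 0 0 0 0 0 0;-1 0 0 0 0 0 0;-1 0 0 0 0 0 0;-1 0 0 0.003 0 0 0;-1 0 0 0.008 0 0 0;-1 0 0 0.013 0 0 0;-1 0 0 0.017 0 0 0;-1 0 0 0.02 0 0 0;-1 0 0 0.02 0 0 0"

```text
time_s: 16.58
eef_pos: [650.6, 35.6, 79.7]
tcp_rot: [[-0.053, 0.999, -0.002], [0.999, 0.053, -0.0], [0.0, -0.002, -1.0]]
ft_force: [-0.1, 0.2, -1.6]
width: 0.131
finger_force: 58.9
```

```bash
python3 - <<'E'
from h import *
st();c=cams.camera("wrist");save(c,"w5");st()
E
```

```text
t 16.58 pos [650.6  35.6  79.7] yaw x 93.04 F [-0.1  0.2 -1.6] w 0.131 ff 58.9
t 16.63 pos [650.9  35.6  80.3] yaw x 93.04 F [-0.2  0.2 -1.2] w 0.129 ff 58.9
```

View pics/w5.png

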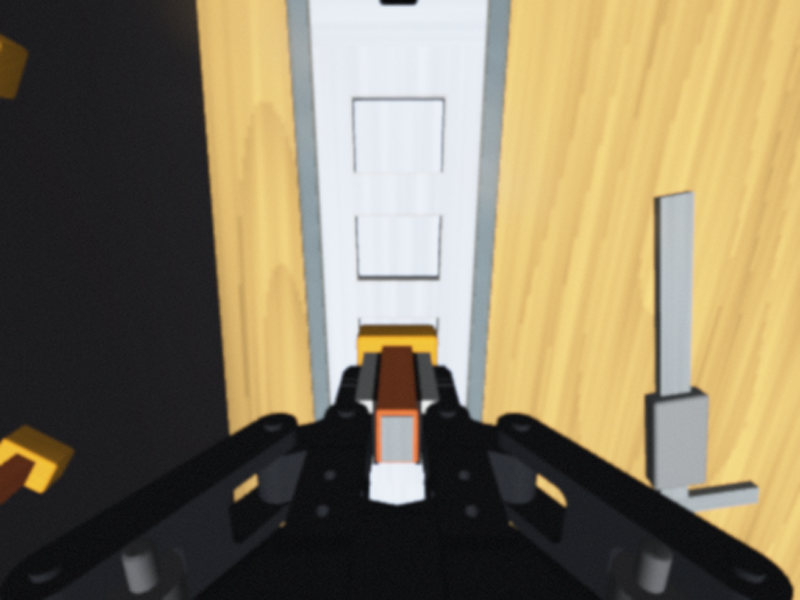

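The foot at (357–437, 325–362) lines up with the middle pocket, whose front rim shows at row 318. Inserting.

>>> drive_tool --rows "-1 0 0 0.002 0 0 0;-1 0 0 0.004 0 0 0;-1 0 0 0.006 0 0 0;-1 0 0 0.008 0 0 0;-1 0 0 0.01 0 0 0;-1 0 0 0.012 0 0 0;-1 0 0 0.014 0 0 0;-1 0 0 0.016 0 0 0;-1 0 0 0.017 0 0 0;-1 0 0 0.017 0 0 0"

```text
time_s: 17.47
eef_pos: [652.2, 35.1, 67.0]
tcp_rot: [[-0.053, 0.999, 0.004], [0.999, 0.053, -0.001], [-0.001, 0.004, -1.0]]
ft_force: [-0.3, -0.7, -1.1]
width: 0.132
finger_force: 59.2
```

>>> drive_tool --rows "-1 0 0 0 0 0 0;-1 0 0 0 0 0 0;-1 0 0 0 0 0 0;-1 0 0 0 0 0 0;-1 0 0 0 0 0 0;-1 0 0 0.001 0 0 0;-1 0 0 0.001 0 0 0;-1 0 0 0.001 0 0 0;-1 0 0 0.001 0 0 0;-1 0 0 0.001 0 0 0"

```text
time_s: 18.3
eef_pos: [651.3, 35.1, 63.6]
tcp_rot: [[-0.053, 0.999, 0.0], [0.999, 0.053, -0.001], [-0.001, 0.0, -1.0]]
ft_force: [-0.8, -5.0, 3.3]
width: 0.132
finger_force: 59.5
```

Seated: TCP z is exactly 32 mm above the pick height. I release, rise and go to the next mount.

>>> drive_tool --rows "-1 -0.001 0 0 0 0 0;-1 -0.001 0 0 0 0 0;-0.6 -0.001 0 0 0 0 0;-0.4 -0.001 0 0 0 0 0;0 -0.001 0 0 0 0 0;0.5 -0.001 0 0 0 0 0;1 -0.001 0 0 0 0 0;1 -0.001 0 0 0 0 0;1 -0.001 0 -0.03 0 0 0;1 -0.001 0 -0.06 0 0 0"

```text
time_s: 19.13
eef_pos: [649.7, 34.6, 120.7]
tcp_rot: [[-0.053, 0.999, -0.006], [0.999, 0.053, 0.0], [0.0, -0.006, -1.0]]
ft_force: [1.3, -0.9, 0.8]
width: 1.001
finger_force: 0.0
```

>>> drive_tool --rows "1 0 0 -0.03 0 0 0;1 0.02 -0.03 -0.03 0 0 0.1;1 0.045 -0.065 -0.03 0 0 0.2;1 0.07 -0.1 -0.03 0 0 0.3;1 0.09 -0.135 -0.03 0 0 0.4;1 0.11 -0.165 -0.03 0 0 0.5;1 0.123 -0.186 -0.03 0 0 0.6;1 0.123 -0.186 -0.03 0 0 0.68;1 0.123 -0.186 -0.03 0 0 0.68;1 0.123 -0.186 -0.03 0 0 0.68"

```text
time_s: 19.97
eef_pos: [459.1, 147.6, 153.6]
tcp_rot: [[0.584, 0.812, 0.001], [0.812, -0.584, 0.0], [0.001, 0.001, -1.0]]
ft_force: [0.1, 0.4, -0.1]
width: 1.0
finger_force: 0.0
```

>>> drive_tool --rows "1 0 0 0 0 0 0;1 0 0 0 0 0 0;1 0 0 0 0 0 0;1 0 0 0 0 0 0;1 0 0 0 0 0 0;1 0 0 0 0 0 0;1 0 0 0 0 0 0;1 0 0 0 0 0 0;1 0 0 0 0 0 0;1 0 0 0 0 0 0"

```text
time_s: 20.8
eef_pos: [459.0, 147.5, 153.3]
tcp_rot: [[0.587, 0.81, 0.0], [0.81, -0.587, 0.0], [0.0, 0.0, -1.0]]
ft_force: [0.1, 0.7, -0.5]
width: 1.006
finger_force: 0.0
```

```bash
cat > m.py <<'E'
from h import *
import sys
xy=[float(sys.argv[1]),float(sys.argv[2])]
s=st();c=cams.camera("wrist");p,q=fitmount(c,xy);print(p.round(2),round(q,3),faces(c,p[:2]))
R=np.array(s["tcp_rot"]);y=np.degrees(np.arctan2(R[1,0],R[0,0]));d=p[2]+90-y;d=(d+90)%180-90
o=R.T@np.r_[p[:2]-np.array(s["eef_pos"])[:2],0];print("tool shift x,y mm",o[:2].round(2),"less 1.05 in y ->",round(o[1]-1.05,2)," turn rad",round(-np.radians(d),4),"dz to 32:",round(s["eef_pos"][2]-32,1))
E
python3 m.py 459 148
```

```text
t 20.8 pos [459.  147.5 153.3] yaw x 54.08 F [ 0.1  0.7 -0.5] w 1.006 ff 0.0
[459.31 148.78 -28.07] 0.908 [('stem', 459.5, 148.5, 15.3, 8.8, -28.5), ('foot', 460.2, 149.3, 33.1, 25.4, -28.4)]
tool shift x,y mm [ 1.15 -0.51] less 1.05 in y -> -1.56  turn rad -0.137 dz to 32: 121.3
```

>>> drive_tool --rows "1 0.0011 -0.0016 0.01 0 0 -0.07;1 0.0011 -0.0016 0.03 0 0 -0.133;1 0.0011 -0.0016 0.05 0 0 -0.133;1 0.0011 -0.0016 0.07 0 0 -0.133;1 0.0011 -0.0016 0.09 0 0 -0.133;1 0.0011 -0.0016 0.105 0 0 -0.133;1 0.0011 -0.0016 0.115 0 0 -0.133;1 0.0011 -0.0016 0.121 0 0 -0.133;1 0.0011 -0.0016 0.121 0 0 -0.133;1 0.0011 -0.0016 0.121 0 0 -0.133"

```text
time_s: 21.68
eef_pos: [458.7, 149.5, 32.8]
tcp_rot: [[0.474, 0.88, 0.001], [0.88, -0.474, 0.0], [0.0, 0.0, -1.0]]
ft_force: [-0.2, 0.7, 0.4]
width: 0.997
finger_force: 0.0
```

>>> drive_tool --rows "-1 0 0 0 0 0 0;-1 0 0 0 0 0 0;-1 0 0 0 0 0 0;-1 0 0 0 0 0 0;-1 0 0 0 0 0 0;-1 0 0 0 0 0 0;-1 0 0 0 0 0 0;-1 0 0 0 0 0 0;-1 0 0 0 0 0 0;-1 0 0 0 0 0 0"

```text
time_s: 22.52
eef_pos: [458.5, 149.4, 32.5]
tcp_rot: [[0.474, 0.88, 0.0], [0.88, -0.474, 0.0], [0.0, 0.0, -1.0]]
ft_force: [-0.2, -0.7, 2.3]
width: 0.129
finger_force: 58.5
```

>>> drive_tool --rows "-1 0 0 -0.005 0 0 0;-1 0 0 -0.015 0 0 0;-1 0 0 -0.025 0 0 0;-1 0 0 -0.035 0 0 0;-1 0 0 -0.045 0 0 0;-1 0 0 -0.055 0 0 0;-1 0 0 -0.065 0 0 0;-1 0 0 -0.07 0 0 0;-1 0 0 -0.07 0 0 0;-1 0 0 -0.07 0 0 0"

```text
time_s: 23.35
eef_pos: [458.5, 149.4, 102.5]
tcp_rot: [[0.474, 0.88, 0.001], [0.88, -0.474, 0.0], [0.0, 0.0, -1.0]]
ft_force: [-0.2, -0.0, -0.7]
width: 0.129
finger_force: 58.3
```

>>> drive_tool --rows "-1 0.002 0.012 0 0 0 -0.04;-1 0.006 0.037 0 0 0 -0.1;-1 0.01 0.065 0 0 0 -0.17;-1 0.014 0.094 0 0 0 -0.25;-1 0.018 0.123 0 0 0 -0.33;-1 0.022 0.152 0 0 0 -0.41;-1 0.025 0.178 0 0 0 -0.48;-1 0.027 0.195 0 0 0 -0.53;-1 0.0279 0.201 0 0 0 -0.547;-1 0.0279 0.201 0 0 0 -0.547"

```text
time_s: 24.18
eef_pos: [648.8, 77.9, 100.5]
tcp_rot: [[-0.052, 0.999, -0.002], [0.999, 0.052, -0.0], [-0.0, -0.002, -1.0]]
ft_force: [-1.1, -0.7, -0.9]
width: 0.133
finger_force: 58.6
```

>>> drive_tool --rows "-1 0 0 0 0 0 0;-1 0 0 0 0 0 0;-1 0 0 0 0 0 0;-1 0 0 0 0 0 0;-1 0 0 0.003 0 0 0;-1 0 0 0.008 0 0 0;-1 0 0 0.013 0 0 0;-1 0 0 0.018 0 0 0;-1 0 0 0.022 0 0 0;-1 0 0 0.022 0 0 0"

```text
time_s: 25.02
eef_pos: [647.8, 78.5, 78.4]
tcp_rot: [[-0.053, 0.999, -0.003], [0.999, 0.053, -0.0], [-0.0, -0.003, -1.0]]
ft_force: [0.5, 0.6, -1.7]
width: 0.135
finger_force: 58.6
```

```bash
python3 - <<'E'
from h import *
st();c=cams.camera("wrist");cv2.imwrite("pics/raw6.png",c["image"][:,:,::-1]);st();save(c,"w6",(190,120,320,300))
E
```

```text
t 25.02 pos [647.8  78.5  78.4] yaw x 93.03 F [ 0.5  0.6 -1.7] w 0.135 ff 58.6
t 25.07 pos [648.1  78.5  79.1] yaw x 93.03 F [ 0.5  0.8 -0.7] w 0.135 ff 58.6
```

View pics/w6.png

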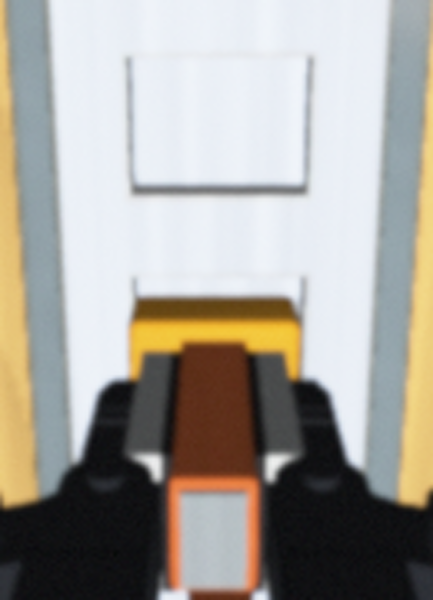

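The foot is at columns 132–300 with its lower front edge at row 298. The pocket's front rim is at row 277, columns 136–304, so the foot sits about 1 mm left of centre.

```bash
python3 - <<'E'
from h import *
s=st();c=cams.camera("wrist");k=180/600
f=lambda u,v,z:unproj(c,[[190+u*k,120+v*k]],z)[0].round(2)
zb=s["eef_pos"][2]-32.3
print(zb,"rim",f(136,277,42),f(304,277,42),"foot front",f(132,298,zb),f(300,298,zb), "other pocket",f(128,56,42),f(311,56,42),f(133,190,42),f(306,190,42))
E
```

```text
t 25.07 pos [648.1  78.5  79.1] yaw x 93.03 F [ 0.5  0.8 -0.7] w 0.135 ff 58.6
46.767970326259345 rim [632.72  90.38  42.  ] [666.9  92.2  42. ] foot front [632.39  87.64  46.77] [665.86  89.42  46.77] other pocket [629.98 134.7   42.  ] [664.52 136.53  42.  ] [631.62 108.63  42.  ] [665.77 110.44  42.  ]
```

>>> drive_tool --rows "-1 0.0008 0.0008 0 0 0 0;-1 0.0008 0.0008 0 0 0 0;-1 0.0008 0.0008 0.003 0 0 0;-1 0.0008 0.0008 0.006 0 0 0;-1 0.0008 0.0008 0.008 0 0 0;-1 0.0008 0.0008 0.01 0 0 0;-1 0.0008 0.0008 0.012 0 0 0;-1 0.0008 0.0008 0.014 0 0 0;-1 0.0008 0.0008 0.015 0 0 0;-1 0.0008 0.0008 0.015 0 0 0"

```text
time_s: 25.95
eef_pos: [649.2, 79.5, 64.8]
tcp_rot: [[-0.053, 0.999, -0.001], [0.999, 0.053, -0.0], [-0.0, -0.001, -1.0]]
ft_force: [0.1, 0.9, -0.9]
width: 0.133
finger_force: 58.6
```

>>> drive_tool --rows "-1 0 0 0 0 0 0;-1 0 0 0 0 0 0;-1 0 0 0 0 0 0;-1 0 0 0 0 0 0;-1 0 0 0 0 0 0;-1 0 0 0.001 0 0 0;-1 0 0 0.001 0 0 0;-1 0 0 0.001 0 0 0;-1 0 0 0.001 0 0 0;-1 0 0 0.001 0 0 0"

```text
time_s: 26.78
eef_pos: [649.5, 79.5, 64.5]
tcp_rot: [[-0.053, 0.999, 0.001], [0.999, 0.053, 0.0], [0.0, 0.001, -1.0]]
ft_force: [-0.4, 0.4, 0.0]
width: 0.136
finger_force: 58.9
```

Fully down with almost no side force. Release and go to the next mount.

>>> drive_tool --rows "-0.6 0 0 0 0 0 0;-0.4 0 0 0 0 0 0;0 0 0 0 0 0 0;0.5 0 0 0 0 0 0;1 0 0 0 0 0 0;1 0 0 0 0 0 0;1 0 0 -0.02 0 0 0;1 0 0 -0.05 0 0 0;1 0 0 -0.08 0 0 0;1 0 0 -0.09 0 0 0"

```text
time_s: 27.62
eef_pos: [650.9, 79.6, 160.1]
tcp_rot: [[-0.053, 0.999, 0.007], [0.999, 0.053, 0.001], [0.0, 0.007, -1.0]]
ft_force: [0.6, 0.5, 1.1]
width: 1.002
finger_force: 0.0
```

>>> drive_tool --rows "1 0.02 -0.02 0 0 0 -0.03;1 0.04 -0.045 0 0 0 -0.07;1 0.065 -0.075 0 0 0 -0.1;1 0.09 -0.105 0 0 0 -0.14;1 0.115 -0.135 0 0 0 -0.18;1 0.135 -0.165 0 0 0 -0.22;1 0.155 -0.19 0 0 0 -0.25;1 0.17 -0.206 0 0 0 -0.26;1 0.17 -0.206 0 0 0 -0.26;1 0.17 -0.206 0 0 0 -0.26"

```text
time_s: 28.45
eef_pos: [434.1, 238.9, 154.3]
tcp_rot: [[-0.31, 0.951, 0.001], [0.951, 0.31, -0.0], [-0.0, 0.001, -1.0]]
ft_force: [0.5, -1.2, -0.7]
width: 0.999
finger_force: 0.0
```

>>> drive_tool --rows "1 0 0 0 0 0 0;1 0 0 0 0 0 0;1 0 0 0 0 0 0;1 0 0 0 0 0 0;1 0 0 0 0 0 0;1 0 0 0 0 0 0;1 0 0 0 0 0 0;1 0 0 0 0 0 0;1 0 0 0 0 0 0;1 0 0 0 0 0 0"

```text
time_s: 29.28
eef_pos: [434.6, 238.3, 154.3]
tcp_rot: [[-0.308, 0.951, 0.0], [0.951, 0.308, 0.0], [0.0, 0.0, -1.0]]
ft_force: [-0.8, -0.1, 0.5]
width: 1.0
finger_force: 0.0
```

```bash
python3 m.py 436 240
```

```text
t 29.28 pos [434.6 238.3 154.3] yaw x 107.94 F [-0.8 -0.1  0.5] w 1.0 ff 0.0
[435.83 239.6   26.53] 0.904 [('stem', 435.8, 239.6, 15.3, 9.1, 25.4), ('foot', 435.5, 240.5, 33.5, 26.0, 24.8)]
tool shift x,y mm [0.84 1.54] less 1.05 in y -> 0.49  turn rad -0.15 dz to 32: 122.3
```

>>> drive_tool --rows "1 0.0008 0.0005 0.01 0 0 -0.07;1 0.0008 0.0005 0.03 0 0 -0.134;1 0.0008 0.0005 0.05 0 0 -0.134;1 0.0008 0.0005 0.07 0 0 -0.134;1 0.0008 0.0005 0.09 0 0 -0.134;1 0.0008 0.0005 0.105 0 0 -0.134;1 0.0008 0.0005 0.115 0 0 -0.134;1 0.0008 0.0005 0.122 0 0 -0.134;1 0.0008 0.0005 0.122 0 0 -0.134;1 0.0008 0.0005 0.122 0 0 -0.134"

```text
time_s: 30.17
eef_pos: [435.1, 239.3, 32.7]
tcp_rot: [[-0.432, 0.902, 0.0], [0.902, 0.432, 0.0], [0.0, 0.0, -1.0]]
ft_force: [0.3, -0.4, 0.7]
width: 1.002
finger_force: 0.0
```

>>> drive_tool --rows "-1 0 0 0 0 0 0;-1 0 0 0 0 0 0;-1 0 0 0 0 0 0;-1 0 0 0 0 0 0;-1 0 0 0 0 0 0;-1 0 0 0 0 0 0;-1 0 0 0 0 0 0;-1 0 0 0 0 0 0;-1 0 0 0 0 0 0;-1 0 0 0 0 0 0"

```text
time_s: 31.0
eef_pos: [435.0, 239.3, 32.5]
tcp_rot: [[-0.432, 0.902, 0.0], [0.902, 0.432, 0.0], [-0.0, 0.0, -1.0]]
ft_force: [0.1, -0.8, 1.8]
width: 0.132
finger_force: 58.7
```

>>> drive_tool --rows "-1 0 0 -0.005 0 0 0;-1 0 0 -0.015 0 0 0;-1 0 0 -0.025 0 0 0;-1 0 0 -0.035 0 0 0;-1 0 0 -0.045 0 0 0;-1 0 0 -0.055 0 0 0;-1 0 0 -0.065 0 0 0;-1 0 0 -0.07 0 0 0;-1 0 0 -0.07 0 0 0;-1 0 0 -0.07 0 0 0"

```text
time_s: 31.83
eef_pos: [435.0, 239.3, 102.5]
tcp_rot: [[-0.432, 0.902, 0.001], [0.902, 0.432, 0.0], [0.0, 0.001, -1.0]]
ft_force: [-0.1, -0.4, -1.3]
width: 0.134
finger_force: 58.4
```

>>> drive_tool --rows "-1 -0.013 0.009 0 0 0 0.02;-1 -0.038 0.027 0 0 0 0.07;-1 -0.067 0.048 0 0 0 0.12;-1 -0.096 0.069 0 0 0 0.18;-1 -0.125 0.09 0 0 0 0.24;-1 -0.152 0.109 0 0 0 0.3;-1 -0.177 0.127 0 0 0 0.35;-1 -0.191 0.137 0 0 0 0.38;-1 -0.1962 0.141 0 0 0 0.394;-1 -0.1962 0.141 0 0 0 0.394"

```text
time_s: 32.67
eef_pos: [647.1, 122.3, 100.6]
tcp_rot: [[-0.051, 0.999, -0.002], [0.999, 0.051, -0.0], [-0.0, -0.002, -1.0]]
ft_force: [0.0, 0.4, -1.1]
width: 0.133
finger_force: 58.7
```

>>> drive_tool --rows "-1 0 0 0 0 0 0;-1 0 0 0 0 0 0;-1 0 0 0 0 0 0;-1 0 0 0 0 0 0;-1 0 0 0.003 0 0 0;-1 0 0 0.008 0 0 0;-1 0 0 0.013 0 0 0;-1 0 0 0.018 0 0 0;-1 0 0 0.022 0 0 0;-1 0 0 0.022 0 0 0"

```text
time_s: 33.5
eef_pos: [646.1, 123.1, 78.4]
tcp_rot: [[-0.053, 0.999, -0.003], [0.999, 0.053, -0.0], [-0.0, -0.003, -1.0]]
ft_force: [0.3, 0.5, -1.8]
width: 0.132
finger_force: 58.7
```

>>> drive_tool --rows "-1 0 0 0 0 0 0;-1 0 0 0 0 0 0;-1 0 0 0 0 0 0;-1 0 0 0 0 0 0;-1 0 0 0 0 0 0;-1 0 0 0 0 0 0;-1 0 0 0 0 0 0;-1 0 0 0 0 0 0;-1 0 0 0 0 0 0;-1 0 0 0 0 0 0"

```text
time_s: 34.33
eef_pos: [646.8, 123.2, 80.3]
tcp_rot: [[-0.053, 0.999, -0.0], [0.999, 0.053, -0.0], [-0.0, -0.0, -1.0]]
ft_force: [0.2, 0.5, -0.7]
width: 0.128
finger_force: 58.7
```

Right on target. Insert; the seated TCP z should be 64.5.

>>> drive_tool --rows "-1 0 0 0.002 0 0 0;-1 0 0 0.004 0 0 0;-1 0 0 0.006 0 0 0;-1 0 0 0.008 0 0 0;-1 0 0 0.01 0 0 0;-1 0 0 0.012 0 0 0;-1 0 0 0.014 0 0 0;-1 0 0 0.0155 0 0 0;-1 0 0 0.0165 0 0 0;-1 0 0 0.0165 0 0 0"

```text
time_s: 35.17
eef_pos: [646.9, 123.0, 64.6]
tcp_rot: [[-0.053, 0.999, 0.0], [0.999, 0.053, -0.0], [-0.0, 0.0, -1.0]]
ft_force: [-1.7, -1.4, 2.8]
width: 0.126
finger_force: 59.3
```

>>> drive_tool --rows "-1 0 0 0 0 0 0;-1 0 0 0 0 0 0;-1 0 0 0 0 0 0;-1 0 0 0 0 0 0;-1 0 0 0 0 0 0;-1 0 0 0 0 0 0;-1 0 0 0 0 0 0;-1 0 0 0 0 0 0;-1 0 0 0 0 0 0;-1 0 0 0 0 0 0"

```text
time_s: 36.0
eef_pos: [646.9, 123.0, 64.6]
tcp_rot: [[-0.053, 0.999, 0.0], [0.999, 0.053, -0.0], [-0.0, 0.0, -1.0]]
ft_force: [-2.9, -2.6, 5.7]
width: 0.133
finger_force: 59.6
```

>>> drive_tool --rows "-0.6 0 0 0 0 0 0;-0.4 0 0 0 0 0 0;0 0 0 0 0 0 0;0.5 0 0 0 0 0 0;1 0 0 0 0 0 0;1 0 0 0 0 0 0;1 0 0 -0.02 0 0 0;1 0 0 -0.05 0 0 0;1 0 0 -0.08 0 0 0;1 0 0 -0.09 0 0 0"

```text
time_s: 36.83
eef_pos: [648.4, 123.5, 159.6]
tcp_rot: [[-0.053, 0.999, 0.007], [0.999, 0.053, 0.001], [0.001, 0.007, -1.0]]
ft_force: [-0.3, 0.9, 1.2]
width: 0.999
finger_force: 0.0
```

>>> drive_tool --rows "1 -0.01 -0.025 0 0 0 0.05;1 -0.03 -0.055 0 0 0 0.1;1 -0.05 -0.085 0 0 0 0.17;1 -0.075 -0.115 0 0 0 0.24;1 -0.1 -0.145 0 0 0 0.31;1 -0.125 -0.175 0 0 0 0.38;1 -0.15 -0.2 0 0 0 0.45;1 -0.173 -0.2155 0 0 0 0.52;1 -0.173 -0.2155 0 0 0 0.52;1 -0.173 -0.2155 0 0 0 0.52"

```text
time_s: 37.67
eef_pos: [440.4, -61.8, 153.9]
tcp_rot: [[0.452, 0.892, 0.001], [0.892, -0.452, 0.0], [0.001, 0.001, -1.0]]
ft_force: [0.2, 0.3, -0.8]
width: 0.997
finger_force: 0.0
```

>>> drive_tool --rows "1 0 0 0 0 0 0;1 0 0 0 0 0 0;1 0 0 0 0 0 0;1 0 0 0 0 0 0;1 0 0 0 0 0 0;1 0 0 0 0 0 0;1 0 0 0 0 0 0;1 0 0 0 0 0 0;1 0 0 0 0 0 0;1 0 0 0 0 0 0"

```text
time_s: 38.5
eef_pos: [440.8, -60.9, 153.8]
tcp_rot: [[0.45, 0.893, 0.0], [0.893, -0.45, 0.0], [0.0, -0.0, -1.0]]
ft_force: [0.3, 0.3, 0.2]
width: 0.997
finger_force: 0.0
```

```bash
python3 m.py 441 -61
```

```text
t 38.5 pos [440.8 -60.9 153.8] yaw x 63.24 F [0.3 0.3 0.2] w 0.997 ff 0.0
[443.29 -63.21 -33.34] 0.911 [('stem', 443.3, -63.3, 15.1, 8.9, -32.3), ('foot', 443.7, -62.4, 32.9, 25.4, -31.6)]
tool shift x,y mm [-0.91  3.25] less 1.05 in y -> 2.2  turn rad 0.1149 dz to 32: 121.8
```

>>> drive_tool --rows "1 -0.0009 0.0022 0.01 0 0 0.06;1 -0.0009 0.0022 0.03 0 0 0.1;1 -0.0009 0.0022 0.05 0 0 0.1;1 -0.0009 0.0022 0.07 0 0 0.1;1 -0.0009 0.0022 0.09 0 0 0.1;1 -0.0009 0.0022 0.105 0 0 0.1;1 -0.0009 0.0022 0.115 0 0 0.1;1 -0.0009 0.0022 0.1215 0 0 0.1;1 -0.0009 0.0022 0.1215 0 0 0.1;1 -0.0009 0.0022 0.1215 0 0 0.1"

```text
time_s: 39.38
eef_pos: [442.6, -62.8, 32.8]
tcp_rot: [[0.537, 0.844, 0.0], [0.844, -0.537, -0.0], [0.0, 0.0, -1.0]]
ft_force: [0.9, 0.7, 0.3]
width: 0.997
finger_force: 0.0
```

>>> drive_tool --rows "-1 0 0 0 0 0 0;-1 0 0 0 0 0 0;-1 0 0 0 0 0 0;-1 0 0 0 0 0 0;-1 0 0 0 0 0 0;-1 0 0 0 0 0 0;-1 0 0 0 0 0 0;-1 0 0 0 0 0 0;-1 0 0 0 0 0 0;-1 0 0 0 0 0 0"

```text
time_s: 40.22
eef_pos: [442.5, -62.7, 32.6]
tcp_rot: [[0.537, 0.844, 0.001], [0.844, -0.537, -0.0], [0.0, 0.0, -1.0]]
ft_force: [-0.7, 0.8, 3.1]
width: 0.13
finger_force: 58.7
```

>>> drive_tool --rows "-1 0 0 -0.005 0 0 0;-1 0 0 -0.015 0 0 0;-1 0 0 -0.025 0 0 0;-1 0 0 -0.035 0 0 0;-1 0 0 -0.045 0 0 0;-1 0 0 -0.055 0 0 0;-1 0 0 -0.065 0 0 0;-1 0 0 -0.07 0 0 0;-1 0 0 -0.07 0 0 0;-1 0 0 -0.07 0 0 0"

```text
time_s: 41.05
eef_pos: [442.5, -62.8, 102.5]
tcp_rot: [[0.537, 0.844, 0.0], [0.844, -0.537, -0.0], [0.0, 0.0, -1.0]]
ft_force: [-0.5, -0.5, -1.6]
width: 0.129
finger_force: 58.4
```

>>> drive_tool --rows "-1 0.01 0.01 0 0 0 -0.04;-1 0.03 0.028 0 0 0 -0.11;-1 0.053 0.05 0 0 0 -0.2;-1 0.077 0.072 0 0 0 -0.29;-1 0.1 0.094 0 0 0 -0.38;-1 0.123 0.116 0 0 0 -0.47;-1 0.143 0.134 0 0 0 -0.55;-1 0.155 0.145 0 0 0 -0.6;-1 0.159 0.1493 0 0 0 -0.62;-1 0.159 0.1493 0 0 0 -0.62"

```text
time_s: 41.88
eef_pos: [653.9, -8.5, 100.5]
tcp_rot: [[-0.054, 0.999, -0.002], [0.999, 0.054, 0.0], [0.0, -0.002, -1.0]]
ft_force: [0.0, 0.1, -0.9]
width: 0.131
finger_force: 58.7
```

>>> drive_tool --rows "-1 0 0 0 0 0 0;-1 0 0 0 0 0 0;-1 0 0 0 0 0 0;-1 0 0 0 0 0 0;-1 0 0 0.003 0 0 0;-1 0 0 0.008 0 0 0;-1 0 0 0.013 0 0 0;-1 0 0 0.018 0 0 0;-1 0 0 0.022 0 0 0;-1 0 0 0.022 0 0 0"

```text
time_s: 42.72
eef_pos: [652.9, -8.7, 78.4]
tcp_rot: [[-0.053, 0.999, -0.003], [0.999, 0.053, 0.0], [0.0, -0.003, -1.0]]
ft_force: [-0.6, 0.3, -0.3]
width: 0.133
finger_force: 58.7
```

>>> drive_tool --rows "-1 0 0 0 0 0 0;-1 0 0 0 0 0 0;-1 0 0 0 0 0 0;-1 0 0 0 0 0 0;-1 0 0 0 0 0 0;-1 0 0 0 0 0 0;-1 0 0 0 0 0 0;-1 0 0 0 0 0 0;-1 0 0 0 0 0 0;-1 0 0 0 0 0 0"

```text
time_s: 43.55
eef_pos: [653.7, -8.8, 80.3]
tcp_rot: [[-0.053, 0.999, -0.0], [0.999, 0.053, -0.0], [0.0, -0.0, -1.0]]
ft_force: [0.7, -0.1, -0.3]
width: 0.13
finger_force: 58.7
```

>>> drive_tool --rows "-1 0 0 0.002 0 0 0;-1 0 0 0.004 0 0 0;-1 0 0 0.006 0 0 0;-1 0 0 0.008 0 0 0;-1 0 0 0.01 0 0 0;-1 0 0 0.012 0 0 0;-1 0 0 0.014 0 0 0;-1 0 0 0.0155 0 0 0;-1 0 0 0.0165 0 0 0;-1 0 0 0.0165 0 0 0"

```text
time_s: 44.38
eef_pos: [653.7, -8.8, 64.6]
tcp_rot: [[-0.053, 0.999, 0.0], [0.999, 0.053, -0.0], [-0.0, 0.0, -1.0]]
ft_force: [-2.7, 0.3, 3.0]
width: 0.129
finger_force: 59.1
```

>>> drive_tool --rows "-1 0 0 0 0 0 0;-1 0 0 0 0 0 0;-1 0 0 0 0 0 0;-1 0 0 0 0 0 0;-1 0 0 0 0 0 0;-1 0 0 0 0 0 0;-1 0 0 0 0 0 0;-1 0 0 0 0 0 0;-1 0 0 0 0 0 0;-1 0 0 0 0 0 0"

```text
time_s: 45.22
eef_pos: [653.7, -8.8, 64.6]
tcp_rot: [[-0.053, 0.999, 0.0], [0.999, 0.053, -0.0], [-0.0, 0.0, -1.0]]
ft_force: [-3.4, -0.3, 5.5]
width: 0.135
finger_force: 59.5
```

>>> drive_tool --rows "-0.6 0 0 0 0 0 0;-0.4 0 0 0 0 0 0;0 0 0 0 0 0 0;0.5 0 0 0 0 0 0;1 0 0 0 0 0 0;1 0 0 0 0 0 0;1 0 0 -0.02 0 0 0;1 0 0 -0.05 0 0 0;1 0 0 -0.08 0 0 0;1 0 0 -0.09 0 0 0"

```text
time_s: 46.05
eef_pos: [655.3, -8.9, 159.6]
tcp_rot: [[-0.053, 0.999, 0.007], [0.999, 0.053, -0.0], [-0.001, 0.007, -1.0]]
ft_force: [0.7, -1.2, 1.2]
width: 1.001
finger_force: 0.0
```

>>> drive_tool --rows "1 -0.01 -0.025 0 0 0 0.02;1 -0.03 -0.055 0 0 0 0.04;1 -0.05 -0.085 0 0 0 0.06;1 -0.07 -0.115 0 0 0 0.08;1 -0.095 -0.145 0 0 0 0.1;1 -0.12 -0.172 0 0 0 0.12;1 -0.14 -0.195 0 0 0 0.15;1 -0.156 -0.208 0 0 0 0.17;1 -0.156 -0.208 0 0 0 0.17;1 -0.156 -0.208 0 0 0 0.17"

```text
time_s: 46.88
eef_pos: [453.9, -176.2, 153.7]
tcp_rot: [[0.119, 0.993, 0.001], [0.993, -0.119, 0.0], [0.0, 0.001, -1.0]]
ft_force: [1.1, 0.8, 0.2]
width: 1.003
finger_force: 0.0
```

>>> drive_tool --rows "1 0 0 0 0 0 0;1 0 0 0 0 0 0;1 0 0 0 0 0 0;1 0 0 0 0 0 0;1 0 0 0 0 0 0;1 0 0 0 0 0 0;1 0 0 0 0 0 0;1 0 0 0 0 0 0;1 0 0 0 0 0 0;1 0 0 0 0 0 0"

```text
time_s: 47.72
eef_pos: [454.2, -175.6, 153.8]
tcp_rot: [[0.117, 0.993, 0.0], [0.993, -0.117, -0.0], [-0.0, 0.0, -1.0]]
ft_force: [-0.0, 0.4, -0.1]
width: 1.0
finger_force: 0.0
```

```bash
python3 m.py 454 -176
```

```text
t 47.72 pos [ 454.2 -175.6  153.8] yaw x 83.29 F [-0.   0.4 -0.1] w 1.0 ff 0.0
[ 454.48 -177.4    -4.26] 0.907 [('stem', 454.6, -177.4, 15.1, 8.8, -3.3), ('foot', 454.8, -176.5, 33.1, 25.4, -3.6)]
tool shift x,y mm [-1.76  0.45] less 1.05 in y -> -0.6  turn rad -0.0427 dz to 32: 121.8
```

>>> drive_tool --rows "1 -0.0018 -0.0006 0.01 0 0 -0.05;1 -0.0018 -0.0006 0.03 0 0 -0.05;1 -0.0018 -0.0006 0.05 0 0 -0.05;1 -0.0018 -0.0006 0.07 0 0 -0.05;1 -0.0018 -0.0006 0.09 0 0 -0.05;1 -0.0018 -0.0006 0.105 0 0 -0.05;1 -0.0018 -0.0006 0.115 0 0 -0.05;1 -0.0018 -0.0006 0.1215 0 0 -0.05;1 -0.0018 -0.0006 0.1215 0 0 -0.05;1 -0.0018 -0.0006 0.1215 0 0 -0.05"

```text
time_s: 48.6
eef_pos: [453.7, -177.4, 32.8]
tcp_rot: [[0.067, 0.998, 0.0], [0.998, -0.067, -0.0], [-0.0, 0.0, -1.0]]
ft_force: [1.0, 0.5, 0.4]
width: 1.002
finger_force: 0.0
```

>>> drive_tool --rows "-1 0 0 0 0 0 0;-1 0 0 0 0 0 0;-1 0 0 0 0 0 0;-1 0 0 0 0 0 0;-1 0 0 0 0 0 0;-1 0 0 0 0 0 0;-1 0 0 0 0 0 0;-1 0 0 0 0 0 0;-1 0 0 0 0 0 0;-1 0 0 0 0 0 0"

```text
time_s: 49.43
eef_pos: [453.7, -177.4, 32.6]
tcp_rot: [[0.067, 0.998, 0.001], [0.998, -0.067, -0.0], [-0.0, 0.001, -1.0]]
ft_force: [0.4, 0.3, 2.2]
width: 0.131
finger_force: 58.7
```

>>> drive_tool --rows "-1 0 0 -0.005 0 0 0;-1 0 0 -0.015 0 0 0;-1 0 0 -0.025 0 0 0;-1 0 0 -0.035 0 0 0;-1 0 0 -0.045 0 0 0;-1 0 0 -0.055 0 0 0;-1 0 0 -0.065 0 0 0;-1 0 0 -0.07 0 0 0;-1 0 0 -0.07 0 0 0;-1 0 0 -0.07 0 0 0"

```text
time_s: 50.27
eef_pos: [453.6, -177.4, 102.5]
tcp_rot: [[0.067, 0.998, 0.0], [0.998, -0.067, -0.0], [-0.0, 0.001, -1.0]]
ft_force: [-0.3, 1.5, -1.4]
width: 0.136
finger_force: 58.4
```

>>> drive_tool --rows "-1 0.009 0.013 0 0 0 -0.02;-1 0.026 0.037 0 0 0 -0.04;-1 0.046 0.065 0 0 0 -0.06;-1 0.066 0.093 0 0 0 -0.08;-1 0.086 0.121 0 0 0 -0.1;-1 0.106 0.149 0 0 0 -0.11;-1 0.124 0.174 0 0 0 -0.12;-1 0.134 0.188 0 0 0 -0.12;-1 0.138 0.1937 0 0 0 -0.12;-1 0.138 0.1937 0 0 0 -0.12"

```text
time_s: 51.1
eef_pos: [656.2, -51.6, 100.5]
tcp_rot: [[-0.054, 0.999, -0.002], [0.999, 0.054, 0.0], [0.001, -0.002, -1.0]]
ft_force: [-0.1, -0.2, -0.8]
width: 0.132
finger_force: 58.8
```

>>> drive_tool --rows "-1 0 0 0 0 0 0;-1 0 0 0 0 0 0;-1 0 0 0 0 0 0;-1 0 0 0 0 0 0;-1 0 0 0.003 0 0 0;-1 0 0 0.008 0 0 0;-1 0 0 0.013 0 0 0;-1 0 0 0.018 0 0 0;-1 0 0 0.022 0 0 0;-1 0 0 0.022 0 0 0"

```text
time_s: 51.93
eef_pos: [655.2, -52.5, 78.3]
tcp_rot: [[-0.053, 0.999, -0.003], [0.999, 0.053, 0.0], [0.0, -0.003, -1.0]]
ft_force: [-0.3, 0.5, -1.5]
width: 0.133
finger_force: 58.8
```

>>> drive_tool --rows "-1 0 0 0 0 0 0;-1 0 0 0 0 0 0;-1 0 0 0 0 0 0;-1 0 0 0 0 0 0;-1 0 0 0 0 0 0;-1 0 0 0 0 0 0;-1 0 0 0 0 0 0;-1 0 0 0 0 0 0;-1 0 0 0 0 0 0;-1 0 0 0 0 0 0"

```text
time_s: 52.77
eef_pos: [655.9, -52.6, 80.2]
tcp_rot: [[-0.053, 0.999, -0.0], [0.999, 0.053, 0.0], [0.0, -0.0, -1.0]]
ft_force: [0.3, 0.6, -2.7]
width: 0.131
finger_force: 58.9
```

>>> drive_tool --rows "-1 0 0 0.002 0 0 0;-1 0 0 0.004 0 0 0;-1 0 0 0.006 0 0 0;-1 0 0 0.008 0 0 0;-1 0 0 0.01 0 0 0;-1 0 0 0.012 0 0 0;-1 0 0 0.014 0 0 0;-1 0 0 0.0155 0 0 0;-1 0 0 0.0165 0 0 0;-1 0 0 0.0165 0 0 0"

```text
time_s: 53.6
eef_pos: [655.9, -52.6, 64.6]
tcp_rot: [[-0.053, 0.999, 0.0], [0.999, 0.053, -0.0], [-0.0, 0.0, -1.0]]
ft_force: [-2.3, 1.1, 2.0]
width: 0.134
finger_force: 59.3
```

>>> drive_tool --rows "-1 0 0 0 0 0 0;-1 0 0 0 0 0 0;-1 0 0 0 0 0 0;-1 0 0 0 0 0 0;-1 0 0 0 0 0 0;-0.6 0 0 0 0 0 0;-0.4 0 0 0 0 0 0;0 0 0 0 0 0 0;0.5 0 0 0 0 0 0;1 0 0 0 0 0 0"

```text
time_s: 54.43
eef_pos: [655.9, -52.6, 63.4]
tcp_rot: [[-0.053, 0.999, -0.0], [0.999, 0.053, 0.0], [0.0, -0.0, -1.0]]
ft_force: [-0.0, -0.3, -0.2]
width: 0.716
finger_force: 0.0
```

All five are placed. I rise to look the carriage over on the way to the post.

>>> drive_tool --rows "1 0 0 0 0 0 0;1 0 0 0 0 0 0;1 0 0 -0.03 0 0 0;1 0 0 -0.07 0 0 0;1 0 0 -0.11 0 0 0;1 0.02 0 -0.15 0 0 0;1 0.05 0 -0.18 0 0 0;1 0.08 0 -0.18 0 0 0;1 0.11 0 -0.18 0 0 0;1 0.116 0 -0.18 0 0 0"

```text
time_s: 55.27
eef_pos: [649.7, 67.8, 245.3]
tcp_rot: [[-0.057, 0.998, 0.002], [0.998, 0.057, 0.002], [0.002, 0.002, -1.0]]
ft_force: [-0.1, -0.2, -1.2]
width: 0.999
finger_force: 0.0
```

```bash
python3 - <<'E'
from h import *
st();c=cams.camera("wrist");save(c,"w7");st()
c=cams.camera("top");h=cv2.cvtColor(c["image"],cv2.COLOR_RGB2HSV)
E
```

```text
t 55.27 pos [649.7  67.8 245.3] yaw x 93.28 F [-0.1 -0.2 -1.2] w 0.999 ff 0.0
t 55.32 pos [649.6  67.  244.3] yaw x 93.28 F [ 0.1  0.2 -0.1] w 0.998 ff 0.0
```

View pics/w7.png

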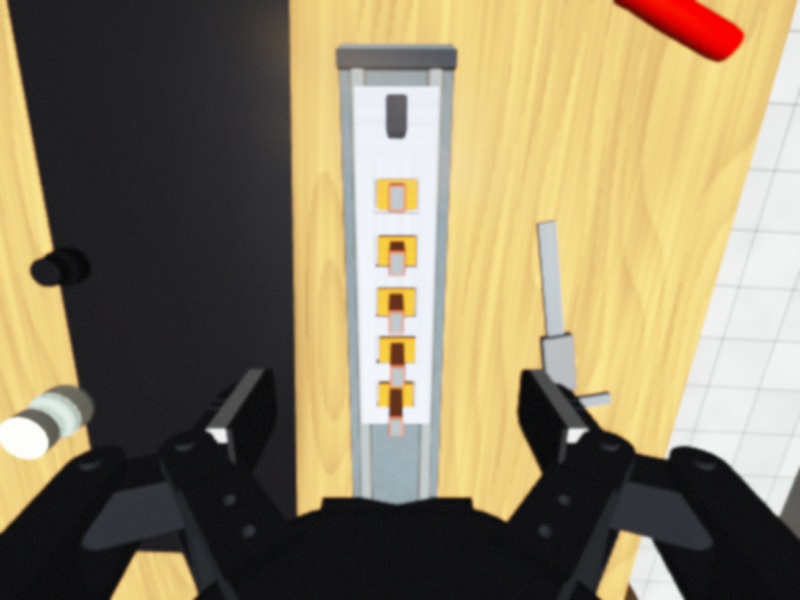

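All five mounts stand in their pockets (rows 195–400), with the post at (396,116). Next I grip the post.

>>> drive_tool --rows "1 0.03 0 0 0 0 0.004;1 0.065 0 0 0 0 0.004;1 0.095 0 0.005 0 0 0.004;1 0.107 0 0.03 0 0 0.004;1 0.107 0 0.06 0 0 0.004;1 0.107 0 0.09 0 0 0.004;1 0.107 0 0.12 0 0 0.004;1 0.107 0 0.15 0 0 0.004;1 0.107 0 0.17 0 0 0.004;1 0.107 0 0.178 0 0 0.004"

```text
time_s: 56.2
eef_pos: [642.1, 167.9, 60.2]
tcp_rot: [[-0.047, 0.999, -0.008], [0.999, 0.047, -0.002], [-0.002, -0.008, -1.0]]
ft_force: [-0.8, 0.9, -0.0]
width: 0.997
finger_force: 0.0
```

>>> drive_tool --rows "1 0 0 0 0 0 0;1 0 0 0 0 0 0;-1 0 0 0 0 0 0;-1 0 0 0 0 0 0;-1 0 0 0 0 0 0;-1 0 0 0 0 0 0;-1 0 0 0 0 0 0;-1 0 0 0 0 0 0;-1 0 0 0 0 0 0;-1 0 0 0 0 0 0"

```text
time_s: 57.03
eef_pos: [643.9, 170.2, 66.4]
tcp_rot: [[-0.049, 0.999, -0.0], [0.999, 0.049, -0.0], [-0.0, -0.0, -1.0]]
ft_force: [-3.2, 0.4, 4.0]
width: 0.153
finger_force: 59.9
```

>>> drive_tool --rows "-1 0 0 0 0 0 0;-1 0 0 0 0 0 0;-1 -0.001 0 0 0 0 0;-1 -0.003 0 0 0 0 0;-1 -0.006 0 0 0 0 0;-1 -0.01 0 0 0 0 0;-1 -0.014 0 0 0 0 0;-1 -0.018 0 0 0 0 0;-1 -0.022 0 0 0 0 0;-1 -0.025 0 0 0 0 0"

```text
time_s: 57.87
eef_pos: [645.2, 145.6, 66.4]
tcp_rot: [[-0.05, 0.999, 0.0], [0.999, 0.05, 0.001], [0.001, 0.0, -1.0]]
ft_force: [-4.4, 1.9, 5.1]
width: 0.155
finger_force: 60.1
```

>>> drive_tool --rows "-1 -0.004 0 0 0 0 0;-1 -0.008 0 0 0 0 0;-1 -0.012 0 0 0 0 0;-1 -0.016 0 0 0 0 0;-1 -0.02 0 0 0 0 0;-1 -0.024 0 0 0 0 0;-1 -0.028 0 0 0 0 0;-1 -0.032 0 0 0 0 0;-1 -0.036 0 0 0 0 0;-1 -0.04 0 0 0 0 0"

```text
time_s: 58.7
eef_pos: [647.4, 105.6, 66.3]
tcp_rot: [[-0.05, 0.999, 0.0], [0.999, 0.05, 0.001], [0.001, 0.001, -1.0]]
ft_force: [-2.8, 2.1, 5.3]
width: 0.152
finger_force: 60.0
```

>>> drive_tool --rows "-1 -0.004 0 0 0 0 0;-1 -0.008 0 0 0 0 0;-1 -0.012 0 0 0 0 0;-1 -0.016 0 0 0 0 0;-1 -0.02 0 0 0 0 0;-1 -0.024 0 0 0 0 0;-1 -0.028 0 0 0 0 0;-1 -0.032 0 0 0 0 0;-1 -0.036 0 0 0 0 0;-1 -0.04 0 0 0 0 0"

```text
time_s: 59.53
eef_pos: [649.5, 65.5, 66.4]
tcp_rot: [[-0.049, 0.999, 0.001], [0.999, 0.049, 0.001], [0.001, 0.001, -1.0]]
ft_force: [-2.6, 2.6, 4.7]
width: 0.155
finger_force: 60.0
```

>>> drive_tool --rows "-1 -0.004 0 0 0 0 0;-1 -0.008 0 0 0 0 0;-1 -0.012 0 0 0 0 0;-1 -0.016 0 0 0 0 0;-1 -0.02 0 0 0 0 0;-1 -0.024 0 0 0 0 0;-1 -0.028 0 0 0 0 0;-1 -0.032 0 0 0 0 0;-1 -0.036 0 0 0 0 0;-1 -0.04 0 0 0 0 0"

```text
time_s: 60.37
eef_pos: [651.7, 25.4, 66.3]
tcp_rot: [[-0.049, 0.999, 0.001], [0.999, 0.049, 0.001], [0.0, 0.001, -1.0]]
ft_force: [-1.2, 2.1, 4.0]
width: 0.153
finger_force: 60.0
```

>>> drive_tool --rows "-1 -0.004 0 0 0 0 0;-1 -0.008 0 0 0 0 0;-1 -0.012 0 0 0 0 0;-1 -0.016 0 0 0 0 0;-1 -0.02 0 0 0 0 0;-1 -0.024 0 0 0 0 0;-1 -0.028 0 0 0 0 0;-1 -0.032 0 0 0 0 0;-1 -0.036 0 0 0 0 0;-1 -0.04 0 0 0 0 0"

```text
time_s: 61.2
eef_pos: [653.8, -14.7, 66.4]
tcp_rot: [[-0.049, 0.999, 0.002], [0.999, 0.049, 0.0], [0.0, 0.002, -1.0]]
ft_force: [-0.2, 1.8, 4.9]
width: 0.153
finger_force: 60.0
```

>>> drive_tool --rows "-1 -0.002 0 0 0 0 0;-1 -0.004 0 0 0 0 0;-1 -0.006 0 0 0 0 0;-1 -0.008 0 0 0 0 0;-1 -0.01 0 0 0 0 0;-1 -0.012 0 0 0 0 0;-1 -0.014 0 0 0 0 0;-1 -0.016 0 0 0 0 0;-1 -0.018 0 0 0 0 0;-1 -0.02 0 0 0 0 0"

```text
time_s: 62.03
eef_pos: [654.9, -34.7, 66.3]
tcp_rot: [[-0.049, 0.999, 0.002], [0.999, 0.049, 0.0], [0.0, 0.002, -1.0]]
ft_force: [0.2, 2.5, 4.3]
width: 0.152
finger_force: 60.0
```

>>> drive_tool --rows "-1 -0.001 0 0 0 0 0;-1 -0.002 0 0 0 0 0;-1 -0.003 0 0 0 0 0;-1 -0.004 0 0 0 0 0;-1 -0.005 0 0 0 0 0;-1 -0.006 0 0 0 0 0;-1 -0.007 0 0 0 0 0;-1 -0.008 0 0 0 0 0;-1 -0.008 0 0 0 0 0;-1 -0.008 0 0 0 0 0"

```text
time_s: 62.87
eef_pos: [655.1, -39.6, 66.3]
tcp_rot: [[-0.051, 0.999, 0.002], [0.999, 0.051, 0.005], [0.005, 0.002, -1.0]]
ft_force: [-0.7, 11.5, 6.3]
width: 0.155
finger_force: 60.1
```

At the inner stop. I ease off, release the post, and go to the scan button.

>>> drive_tool --rows "-1 0.002 0 0 0 0 0;-1 0.003 0 0 0 0 0;-0.6 0.003 0 0 0 0 0;-0.4 0.003 0 0 0 0 0;0 0.003 0 0 0 0 0;0.5 0.003 0 0 0 0 0;1 0.003 0 0 0 0 0;1 0.003 0 0 0 0 0;1 0.003 0 -0.03 0 0 0;1 0.003 0 -0.06 0 0 0"

```text
time_s: 63.7
eef_pos: [652.8, -39.6, 123.2]
tcp_rot: [[-0.049, 0.999, -0.006], [0.999, 0.049, 0.001], [0.001, -0.006, -1.0]]
ft_force: [-0.0, 0.4, 1.0]
width: 1.002
finger_force: 0.0
```

>>> drive_tool --rows "1 0 0 -0.03 0 0 0;1 0.02 -0.01 -0.06 0 0 0;1 0.045 -0.025 -0.07 0 0 0;1 0.075 -0.04 -0.07 0 0 0;1 0.105 -0.055 -0.07 0 0 0;1 0.135 -0.07 -0.07 0 0 0;1 0.165 -0.085 -0.07 0 0 0;1 0.195 -0.1 -0.07 0 0 0;1 0.22 -0.115 -0.07 0 0 0;1 0.24 -0.125 -0.07 0 0 0"

```text
time_s: 64.53
eef_pos: [516.3, 195.8, 196.1]
tcp_rot: [[-0.05, 0.999, 0.0], [0.999, 0.05, 0.001], [0.001, 0.0, -1.0]]
ft_force: [0.9, 0.1, -0.4]
width: 0.999
finger_force: 0.0
```

>>> drive_tool --rows "-1 0.02 -0.01 0 0 0 0;-1 0.045 -0.025 0 0 0 0;-1 0.075 -0.04 0 0 0 0;-1 0.105 -0.06 0 0 0 0;-1 0.13 -0.075 0 0 0 0;-1 0.14 -0.08 0 0 0 0;-1 0.14 -0.08 0 0 0 0;-1 0.14 -0.08 0 0 0 0;-1 0.14 -0.08 0 0 0 0;-1 0.14 -0.08 0 0 0 0"

```text
time_s: 65.37
eef_pos: [431.9, 328.7, 195.7]
tcp_rot: [[-0.047, 0.999, 0.0], [0.999, 0.047, -0.001], [-0.001, 0.0, -1.0]]
ft_force: [-0.1, 0.7, -0.3]
width: -0.001
finger_force: 0.0
```

```bash
python3 - <<'E'
from h import *
s=st();c=cams.camera("wrist");save(c,"w8")
h=cv2.cvtColor(c["image"],cv2.COLOR_RGB2HSV);m=((h[...,0]<8)|(h[...,0]>172))&(h[...,1]>170)&(h[...,2]>90)
R=np.array(s["tcp_rot"])
for C,a,_ in blobs(m,60):
    w=unproj(c,C,48)[0];print(C*800/512,a,w.round(1),(R.T@(w-s["eef_pos"])).round(1))
c=cams.camera("top");save(c,"t8")
E
```

```text
t 65.37 pos [431.9 328.7 195.7] yaw x 92.7 F [-0.1  0.7 -0.3] w -0.001 ff 0.0
[108.17624713 122.44481078] 872 [248.  422.2  48. ] [ 102.2 -179.4  147.6]
[702.37638206 239.91093366] 814 [639.5 366.6  48. ] [ 28.2 209.1 147.7]
[391.31656293 274.02532849] 723 [429.3 332.9  48. ] [  4.4  -2.5 147.7]
[121.66872155 349.6301214 ] 659 [233.6 266.4  48. ] [ -52.8 -201.1  147.7]
```

View pics/w8.png

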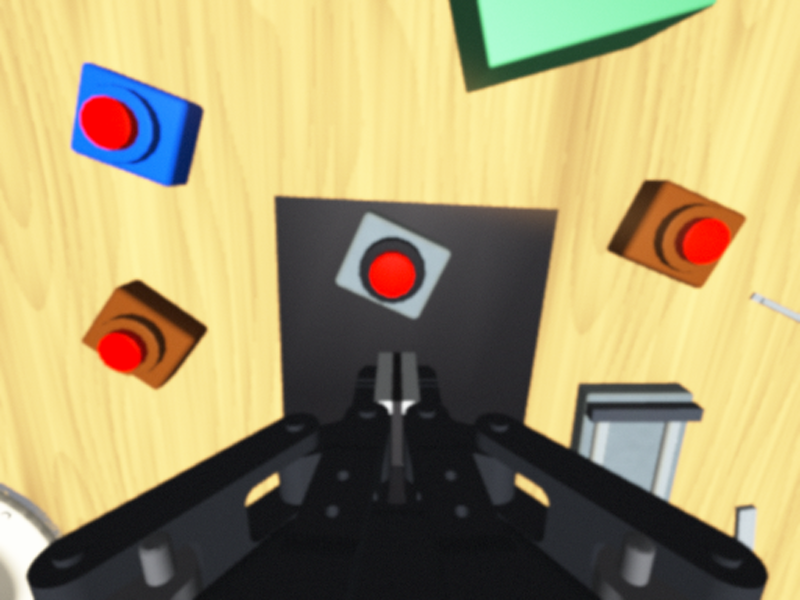

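The true button, red on a grey box on the mat, is at (391,274). The brown and blue look-alikes are left alone. The fingers are shut, so I press straight down.

>>> drive_tool --rows "-1 0.0035 -0.0035 0.02 0 0 0;-1 0.0035 -0.0035 0.05 0 0 0;-1 0.0035 -0.0035 0.08 0 0 0;-1 0.0035 -0.0035 0.105 0 0 0;-1 0.0035 -0.0035 0.12 0 0 0;-1 0.0035 -0.0035 0.127 0 0 0;-1 0.0035 -0.0035 0.13 0 0 0;-1 0.0035 -0.0035 0.13 0 0 0;-1 0.0035 -0.0035 0.13 0 0 0;-1 0.0035 -0.0035 0.13 0 0 0"

```text
time_s: 66.3
eef_pos: [428.3, 333.6, 67.6]
tcp_rot: [[-0.049, 0.999, 0.002], [0.999, 0.049, 0.002], [0.001, 0.002, -1.0]]
ft_force: [0.7, -0.5, 0.2]
width: 0.0
finger_force: 0.0
```

>>> drive_tool --rows "-1 0 0 0.002 0 0 0;-1 0 0 0.004 0 0 0;-1 0 0 0.006 0 0 0;-1 0 0 0.008 0 0 0;-1 0 0 0.01 0 0 0;-1 0 0 0.0115 0 0 0;-1 0 0 0.013 0 0 0;-1 0 0 0.014 0 0 0;-1 0 0 0.014 0 0 0;-1 0 0 0.014 0 0 0"

```text
time_s: 67.13
eef_pos: [428.1, 333.7, 56.7]
tcp_rot: [[-0.049, 0.999, 0.003], [0.999, 0.049, 0.002], [0.002, 0.003, -1.0]]
ft_force: [-8.0, -5.8, 25.2]
width: 0.0
finger_force: 12.0
```

>>> drive_tool --rows "-1 0 0 -0.004 0 0 0;-1 0 0 -0.006 0 0 0;-1 0 0 -0.006 0 0 0;-1 0 0 -0.006 0 0 0;-1 0 0 -0.006 0 0 0;-1 0 0 -0.006 0 0 0;-1 0 0 -0.006 0 0 0;-1 0 0 -0.006 0 0 0;-1 0 0 -0.006 0 0 0;-1 0 0 -0.006 0 0 0"

```text
time_s: 67.97
eef_pos: [427.5, 333.3, 57.8]
tcp_rot: [[-0.049, 0.999, 0.0], [0.999, 0.049, 0.0], [0.0, 0.0, -1.0]]
ft_force: [3.3, 2.0, 4.4]
width: -0.003
finger_force: 2.2
```

>>> drive_tool --rows "-1 0 0 -0.002 0 0 0;-1 0 0 -0.002 0 0 0;-1 0 0 -0.002 0 0 0;-1 0 0 -0.002 0 0 0;-1 0 0 -0.002 0 0 0;-1 0 0 -0.002 0 0 0;-1 0 0 -0.002 0 0 0;-1 0 0 -0.002 0 0 0;-1 0 0 -0.002 0 0 0;-1 0 0 -0.002 0 0 0"

```text
time_s: 68.8
eef_pos: [427.2, 333.0, 59.6]
tcp_rot: [[-0.049, 0.999, -0.001], [0.999, 0.049, -0.0], [-0.0, -0.001, -1.0]]
ft_force: [0.1, -0.4, 3.6]
width: -0.002
finger_force: 1.7
```

>>> drive_tool --rows "-1 0 0 -0.002 0 0 0;-1 0 0 -0.002 0 0 0;-1 0 0 -0.002 0 0 0;-1 0 0 -0.002 0 0 0;-1 0 0 -0.002 0 0 0;-1 0 0 -0.002 0 0 0;-1 0 0 -0.002 0 0 0;-1 0 0 -0.002 0 0 0;-1 0 0 -0.002 0 0 0;-1 0 0 -0.002 0 0 0"

```text
time_s: 69.63
eef_pos: [427.2, 333.1, 61.7]
tcp_rot: [[-0.049, 0.999, -0.0], [0.999, 0.049, -0.0], [-0.0, -0.0, -1.0]]
ft_force: [-1.5, -1.5, 1.6]
width: 0.001
finger_force: 1.1
```

The force fell smoothly from 25 N at the bottom through 4.4, 3.6 and 1.6 N on the way up. So the button bottomed and is springing back. I rise fully and return to the post.

>>> drive_tool --rows "-1 0 0 -0.02 0 0 0;-1 0 0 -0.05 0 0 0;-1 0 0 -0.08 0 0 0;-1 0 0 -0.11 0 0 0;-1 0 0 -0.13 0 0 0;1 0 0 -0.13 0 0 0;1 0 0 -0.13 0 0 0;1 0 0 -0.13 0 0 0;1 0 0 -0.13 0 0 0;1 0 0 -0.13 0 0 0"

```text
time_s: 70.47
eef_pos: [426.8, 332.8, 189.8]
tcp_rot: [[-0.049, 0.999, -0.003], [0.999, 0.049, -0.002], [-0.002, -0.003, -1.0]]
ft_force: [-0.5, -1.0, 0.1]
width: 0.709
finger_force: 0.0
```

>>> drive_tool --rows "1 -0.02 0.01 0 0 0 0;1 -0.045 0.025 0 0 0 0;1 -0.075 0.04 0 0 0 0;1 -0.105 0.055 0 0 0 0;1 -0.135 0.07 0 0 0 0;1 -0.165 0.085 0 0 0 0;1 -0.195 0.1 0 0 0 0;1 -0.22 0.115 0 0 0 0;1 -0.24 0.125 0 0 0 0;1 -0.24 0.125 0 0 0 0"

```text
time_s: 71.3
eef_pos: [565.1, 95.7, 190.0]
tcp_rot: [[-0.045, 0.999, -0.002], [0.999, 0.045, -0.002], [-0.002, -0.002, -1.0]]
ft_force: [0.3, -0.9, -0.8]
width: 0.998
finger_force: 0.0
```

>>> drive_tool --rows "1 -0.02 0.01 0 0 0 0;1 -0.045 0.025 0 0 0 0;1 -0.075 0.042 0 0 0 0;1 -0.105 0.06 0 0 0 0;1 -0.13 0.077 0 0 0 0;1 -0.1435 0.084 0 0 0 0;1 -0.1435 0.084 0 0 0 0;1 -0.1435 0.084 0 0 0 0;1 -0.1435 0.084 0 0 0 0;1 -0.1435 0.084 0 0 0 0"

```text
time_s: 72.13
eef_pos: [654.4, -38.2, 191.7]
tcp_rot: [[-0.05, 0.999, -0.0], [0.999, 0.05, 0.0], [0.0, -0.0, -1.0]]
ft_force: [-0.0, -0.7, -0.0]
width: 0.996
finger_force: 0.0
```

```bash
python3 - <<'E'
from h import *
s=st();c=cams.camera("wrist");cv2.imwrite("pics/raw9.png",c["image"][:,:,::-1])
R=np.array(s["tcp_rot"]);print((R.T@(np.array([655.1,-39.6,66.3])-s["eef_pos"])).round(1))
E
```

```text
t 72.13 pos [654.4 -38.2 191.7] yaw x 92.89 F [-0.  -0.7 -0. ] w 0.996 ff 0.0
[ -1.5   0.6 125.4]
```

>>> drive_tool --rows "1 -0.001 0.0006 0.02 0 0 0;1 -0.001 0.0006 0.045 0 0 0;1 -0.001 0.0006 0.07 0 0 0;1 -0.001 0.0006 0.09 0 0 0;1 -0.001 0.0006 0.11 0 0 0;1 -0.001 0.0006 0.12 0 0 0;1 -0.001 0.0006 0.125 0 0 0;1 -0.001 0.0006 0.125 0 0 0;1 -0.001 0.0006 0.125 0 0 0;1 -0.001 0.0006 0.125 0 0 0"

```text
time_s: 73.02
eef_pos: [656.4, -40.5, 68.8]
tcp_rot: [[-0.049, 0.999, 0.003], [0.999, 0.049, -0.0], [-0.0, 0.003, -1.0]]
ft_force: [0.0, 0.5, 0.5]
width: 1.004
finger_force: 0.0
```

>>> drive_tool --rows "-1 0 0 0 0 0 0;-1 0 0 0 0 0 0;-1 0 0 0 0 0 0;-1 0 0 0 0 0 0;-1 0 0 0 0 0 0;-1 0 0 0 0 0 0;-1 0 0 0 0 0 0;-1 0 0 0 0 0 0;-1 0 0 0 0 0 0;-1 0 0 0 0 0 0"

```text
time_s: 73.85
eef_pos: [655.2, -40.6, 66.9]
tcp_rot: [[-0.049, 0.999, -0.001], [0.999, 0.049, -0.0], [-0.0, -0.001, -1.0]]
ft_force: [-5.0, 1.2, 3.4]
width: 0.153
finger_force: 59.9
```

>>> drive_tool --rows "-1 0.001 0 0 0 0 0;-1 0.003 0 0 0 0 0;-1 0.006 0 0 0 0 0;-1 0.01 0 0 0 0 0;-1 0.014 0 0 0 0 0;-1 0.018 0 0 0 0 0;-1 0.022 0 0 0 0 0;-1 0.026 0 0 0 0 0;-1 0.03 0 0 0 0 0;-1 0.034 0 0 0 0 0"

```text
time_s: 74.68
eef_pos: [653.4, -7.2, 67.0]
tcp_rot: [[-0.048, 0.999, -0.001], [0.999, 0.048, -0.001], [-0.001, -0.001, -1.0]]
ft_force: [-5.5, -3.6, 3.8]
width: 0.152
finger_force: 60.1
```

>>> drive_tool --rows "-1 0.004 0 0 0 0 0;-1 0.008 0 0 0 0 0;-1 0.012 0 0 0 0 0;-1 0.016 0 0 0 0 0;-1 0.02 0 0 0 0 0;-1 0.024 0 0 0 0 0;-1 0.028 0 0 0 0 0;-1 0.032 0 0 0 0 0;-1 0.036 0 0 0 0 0;-1 0.04 0 0 0 0 0"

```text
time_s: 75.52
eef_pos: [651.3, 32.8, 66.9]
tcp_rot: [[-0.049, 0.999, -0.002], [0.999, 0.049, -0.001], [-0.001, -0.002, -1.0]]
ft_force: [-6.4, -3.4, 4.4]
width: 0.157
finger_force: 60.1
```

>>> drive_tool --rows "-1 0.004 -0.0002 0 0 0 0;-1 0.008 -0.0004 0 0 0 0;-1 0.012 -0.0006 0 0 0 0;-1 0.016 -0.0008 0 0 0 0;-1 0.02 -0.001 0 0 0 0;-1 0.024 -0.001 0 0 0 0;-1 0.028 -0.001 0 0 0 0;-1 0.032 -0.001 0 0 0 0;-1 0.036 -0.001 0 0 0 0;-1 0.04 -0.001 0 0 0 0"

```text
time_s: 76.35
eef_pos: [649.1, 73.6, 66.9]
tcp_rot: [[-0.049, 0.999, 0.0], [0.999, 0.049, 0.0], [-0.0, 0.0, -1.0]]
ft_force: [-3.0, -2.4, 3.5]
width: 0.155
finger_force: 60.1
```

>>> drive_tool --rows "-1 0.004 0 0 0 0 0;-1 0.008 0 0 0 0 0;-1 0.012 0 0 0 0 0;-1 0.016 0 0 0 0 0;-1 0.02 0 0 0 0 0;-1 0.024 0 0 0 0 0;-1 0.028 0 0 0 0 0;-1 0.032 0 0 0 0 0;-1 0.036 0 0 0 0 0;-1 0.04 0 0 0 0 0"

```text
time_s: 77.18
eef_pos: [646.9, 113.6, 67.0]
tcp_rot: [[-0.049, 0.999, -0.0], [0.999, 0.049, 0.0], [0.0, -0.0, -1.0]]
ft_force: [-3.4, -2.3, 5.4]
width: 0.155
finger_force: 60.3
```

>>> drive_tool --rows "-1 0.004 0 0 0 0 0;-1 0.008 0 0 0 0 0;-1 0.012 0 0 0 0 0;-1 0.016 0 0 0 0 0;-1 0.02 0 0 0 0 0;-1 0.024 0 0 0 0 0;-1 0.028 0 0 0 0 0;-1 0.032 0 0 0 0 0;-1 0.036 0 0 0 0 0;-1 0.04 0 0 0 0 0"

```text
time_s: 78.02
eef_pos: [644.8, 153.7, 66.9]
tcp_rot: [[-0.049, 0.999, -0.001], [0.999, 0.049, 0.0], [0.0, -0.001, -1.0]]
ft_force: [-5.0, -2.5, 4.7]
width: 0.151
finger_force: 60.3
```

>>> drive_tool --rows "-1 0.0015 0 0 0 0 0;-1 0.003 0 0 0 0 0;-1 0.0045 0 0 0 0 0;-1 0.006 0 0 0 0 0;-1 0.0075 0 0 0 0 0;-1 0.009 0 0 0 0 0;-1 0.0105 0 0 0 0 0;-1 0.012 0 0 0 0 0;-1 0.013 0 0 0 0 0;-1 0.014 0 0 0 0 0"

```text
time_s: 78.85
eef_pos: [644.0, 167.6, 66.9]
tcp_rot: [[-0.049, 0.999, -0.001], [0.999, 0.049, 0.0], [0.0, -0.001, -1.0]]
ft_force: [-5.0, -3.1, 5.4]
width: 0.156
finger_force: 60.3
```

>>> drive_tool --rows "-1 0.001 0 0 0 0 0;-1 0.002 0 0 0 0 0;-1 0.003 0 0 0 0 0;-1 0.004 0 0 0 0 0;-1 0.005 0 0 0 0 0;-1 0.006 0 0 0 0 0;-1 0.006 0 0 0 0 0;-1 0.006 0 0 0 0 0;-1 0.006 0 0 0 0 0;-1 0.006 0 0 0 0 0"

```text
time_s: 79.68
eef_pos: [644.0, 169.1, 66.9]
tcp_rot: [[-0.046, 0.999, -0.001], [0.999, 0.046, -0.006], [-0.006, -0.002, -1.0]]
ft_force: [-5.7, -15.9, 7.0]
width: 0.156
finger_force: 60.7
```

Hard against the loading stop. I ease off, release, rise straight up and look.

>>> drive_tool --rows "-1 -0.002 0 0 0 0 0;-1 -0.0035 0 0 0 0 0;-0.6 -0.0035 0 0 0 0 0;-0.4 -0.0035 0 0 0 0 0;0 -0.0035 0 0 0 0 0;0.5 -0.0035 0 0 0 0 0;1 -0.0035 0 0 0 0 0;1 -0.0035 0 0 0 0 0;1 -0.0035 0 -0.03 0 0 0;1 -0.0035 0 -0.06 0 0 0"

```text
time_s: 80.52
eef_pos: [642.7, 169.4, 124.1]
tcp_rot: [[-0.049, 0.999, -0.006], [0.999, 0.049, -0.001], [-0.001, -0.006, -1.0]]
ft_force: [0.9, 0.7, 0.1]
width: 0.998
finger_force: 0.0
```

>>> drive_tool --rows "1 0 0 -0.03 0 0 0;1 0 0 -0.06 0 0 0;1 0 0 -0.09 0 0 0;1 -0.03 0 -0.12 0 0 0;1 -0.06 0 -0.12 0 0 0;1 -0.09 0 -0.12 0 0 0;1 -0.1 0 -0.12 0 0 0;1 -0.1 0 -0.12 0 0 0;1 -0.1 0 -0.12 0 0 0;1 -0.1 0 -0.12 0 0 0"

```text
time_s: 81.35
eef_pos: [649.0, 71.0, 246.2]
tcp_rot: [[-0.05, 0.999, -0.001], [0.999, 0.05, 0.001], [0.001, -0.001, -1.0]]
ft_force: [0.4, -0.5, 0.7]
width: 1.002
finger_force: 0.0
```

```bash
python3 - <<'E'
from h import *
s=st();c=cams.camera("wrist");save(c,"w10",s=1)
a=cv2.imread("pics/w10.png");b=cv2.resize(cams.camera("scene")["image"][:,:,::-1],None,fx=1,fy=1)
cv2.imwrite("pics/fin.png",np.hstack([a[:,150:400],b[90:384,0:512].copy() if 0 else b])[:,:800])
k=512/800
# carriage end edge check
print("done")
E
```

```text
t 81.35 pos [649.   71.  246.2] yaw x 92.87 F [ 0.4 -0.5  0.7] w 1.002 ff 0.0
done
```

View pics/fin.png

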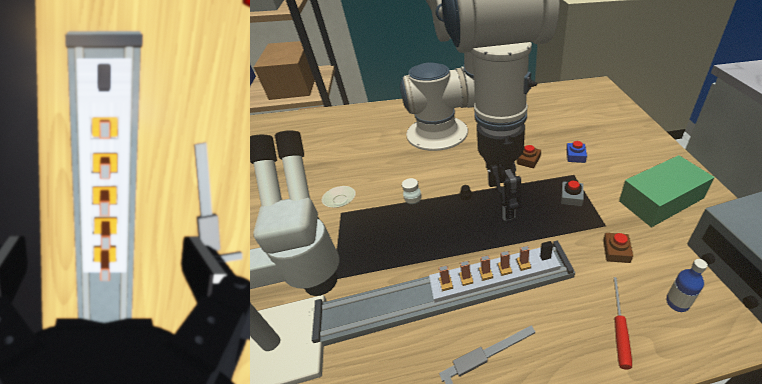

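The final views show all five mounts upright in their pockets (left half rows 127–255; right half around (445–525, 268)). The carriage is at the loading stop and the arm is clear. Handing in.

```bash
python3 -c "
from rig import order
print(order.close_job())"
```

```text
the job is handed in; nothing more can be done
None
```

The job is handed in at about 81 s: all five mounts stand in their pockets, the carriage was pushed in and the scan button pressed fully and released there, and the carriage is back at its loading stop with the microscope not touched; the one less gentle moment was the first pull-out, which pressed the loading stop at about 48 N.

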